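# Strip the dryer's booster fan and crate its blades

## Robot

A 6-joint arm with a two-finger parallel gripper is mounted at the origin on the work surface. World frame = base frame: x ahead of the robot, y to its left, z up, the work surface at z = 0. Lengths are in m, angles in rad, forces in N, time in s.
With the tool pointing down it reaches from about 0.275 to 0.875 m from the base axis. Payload 12.5 kg.
Tool frame: the origin (TCP) lies on the centre line of the jaws, within the pads' length; the fingertips stand 22 mm ahead of it and the grasp point (between the pads) lies 3 mm ahead of it; z points along the fingers, y is the direction in which the jaws open and shut (so a half turn about z gives the same grasp; the last joint's range is limited). The gripper opens to 85 mm and grips with 20 to 120 N. Pads are 22 mm wide; open, the fingers measure 114 mm over their backs; the gripper's body (76 mm by 85 mm) begins 54 mm behind the grasp point. The pads swing forward as they close: fully open they stand 13 mm farther back than shut.
Start: joints at [1.121, 0.351, 1.652, -0, 1.139, -0.085], TCP at [0.196, 0.514, 0.253] pointing down, gripper open.
Joint ranges: [-2.75, 2.75], [-0.79, 2.1], [0.01, 2.65], [-1.57, 4.71], [0.07, 3.14], [-2.87, 2.87]. Speed limits (rad/s): [2.22, 2.22, 2.79, 3.14, 3.14, 3.14].

## Interface

Orientations are given as a unit quaternion [w, x, y, z].
In Python, from cell import env, eyes, workorder gives the robot as it stands.
- The arm moves only by the shell command python3 -m pendant 'ROWS'. ROWS is JSON, one flat list of numbers, 5 for each row, row after row: the shift along the world's x, y, z in m, then the turn about the world's z in degrees, then the opening, from 0 (shut) to 1 (fully open). In form: [tx, ty, tz, twist, jaw, tx, ty, tz, twist, jaw, ...]. A call has 1 to 10 rows; each row shifts and turns the commanded pose from where the row before left it; what a row does not reach is not made up. A row lasts 1/8 s, in which the tool goes at most 62.5 mm and 10.7 degrees, less where a joint would pass 70% of its speed; a pose out of reach is approached as far as the arm can. A call with a gripper value outside its range is refused whole. The fingers move at their own pace and stop on an object; the grip force is fixed at half the most. Time passes only in rows, so rows that do not move let the fingers close. It gives the time, the measured TCP pose, the force and the opening at its end, in the units of the state.
- env.state(): the state, without advancing time (a new reading comes with each control period).
- eyes.get_image(name): name is "scene" or "top" or "wrist"; returns (picture, depth): 384x512x3 uint8, red, green, blue; 384x512 float32, m along the optical axis (not along the pixel's ray), 0 where there is no reading.
- eyes.get_calibration(name): a dict with "K" (3x3 intrinsics, pixels), "distortion" ([k1, k2, p1, p2, k3] as OpenCV has them; the pictures are not rectified), "camera_from_world" (4x4, takes a point from world to camera coordinates). Camera axes: x right, y up, looking along -z (the intrinsics and any distortion apply to the point x, -y, -z); pixel columns grow to the right and rows downward; lengths in m; the calibration is good to about 2 mm. A picture is of the moment at which its call begins: read the wrist's pose just before it. get_calibration takes no time and is no camera call; for the wrist camera it gives the pose at the moment of the call.
- workorder.sign_off(): hands the job in, once; it reports no verdict.
The state is a dict: "time": time; "qpos": joint angles; "dq": joint speeds; "effort": joint torques, N m; "tcp_pos": TCP position; "eef_rot": TCP orientation; "force": force on the tool from outside, world axes, zero at the start; "ft_torque": the same for the moment, N m; "gripper_width": opening from 0.0 (shut) to 1.0 (fully open).
Only numpy, scipy, OpenCV 4.12 (cv2) and the standard library are available. Lean on these libraries where they do the work, as an engineer would, in place of code of your own. Each camera call takes 0.05 s, during which the arm holds its last target. There are 200 camera calls.

## Task

Strip the dryer's booster fan for washing: undo the black winged nut on top, which has a left-hand thread, all the way up to its stop, then take off all the blades that are on the fan and lay them inside the fixed lower tote. Then set the loose tote on top of it the way round that makes it stack instead of nest (its low end opposite to the lower tote's low end), resting level with all its feet on the rim, and swing the hold-down bar over it until the bar lies in its catch. Leave the other things on the trolley standing where they are.

Things in the scene. Friction and masses are not known exactly. Their poses are not given: they have to be found in the camera images.
- fan: fan standing on its motor, axis upright, fixed; origin on the table under the axis. 100 mm hub disc and four arms (22 mm wide, 10 thick, out to 116 mm from the axis, along its +x, +y, -x, -y), tops 70 mm up. On each arm two 8 mm posts, 8 mm tall, 42 mm from the axis and 14 mm off the arm's middle, hold the blade: neck between them, root inside, so a blade must be lifted before it slides out
- nut (a joint): turn of the black winged nut, rad: 0 screwed down (starts at 0 to 0.3), 5.2 fully up at its stop, where it stays on the stud. LEFT-HAND thread: CLOCKWISE seen from above raises it and increases this value, 3 mm per rad. Takes about 0.1 N m, stays where left; 4.6 or more counts as up. Its 66 mm flange lies 3 mm over the blade roots when down, 18 mm when fully up
- nut_grip (a point): grip point on the nut's axis, in its wing bar (52 mm long along this point's x axis, 14 mm thick, 28 mm tall; top 10 mm above this point, bottom 18 mm below). 111 mm above the table at nut value 0; rises with the nut
- blade1: flat white fan blade, 10 mm thick, 102 long, about 60 g: panel 72 x 42 mm, neck 14 mm wide, T-shaped root 34 mm wide. Origin on its underside at the centre of mass; x axis outward along the blade: panel x -26 to 46, neck -42 to -26, root -56 to -42 mm. At the start underside 70 mm above the table, origin 76 mm from the fan axis. Absent (None) in some starts
- blade2: blade like blade1, on another arm; may be absent (None). To take a blade off once the nut is up: grip the panel's long edges, lift 10 to 15 mm (over the posts, under the flange), draw outward 40 mm, then lift away
- blade3: blade like blade1, on another arm; may be absent (None)
- blade4: blade like blade1, on another arm; may be absent (None)
- bin: lower stack-nest tote, grey, fixed; origin on the table at its centre. 180 x 130 mm (x by y), walls and floor 6 mm, rim 62 mm high; the end wall at +x (away from the robot) is the low end, 36 mm. Each long wall has two 28 mm notches in its rim, 34 mm deep, at x = -25 and +55 mm: feet of a tote set the same way round drop in (it nests); half turned they rest on the rim (it stacks)
- tote: loose upper tote, grey, about 0.3 kg; origin under its centre. 160 x 108 mm (x by y), walls 46 mm, low end wall (24 mm) at its +x. Its feet: two 20 mm wide cross bars at x = -25 and +55 mm, undersides 8 mm up, sticking out 14 mm each side. Grip: middle wall 12 mm thick, 70 mm long along x, top 82 mm up. Stacked: 54 mm above the lower tote's origin, x axes reversed, 4 mm play. Start angle varies
- tote_low_end (a point): top middle of the loose tote's low end wall (its own +x end)
- latch (a joint): angle of the steel hold-down bar, rad: 0 closed (in the forked catch, across the top of the stacked tote, 5 mm over its walls), 1.57 upright, 2.25 fully open. Starts leaning open at 1.85 to 2.15, has friction (about 0.13 N m, 1 to 2 N at the grip) and stays where it is left
- latch_grip (a point): middle of the bar's black grip rod: round, 14 mm thick, parallel to the lower tote's x axis, 46 mm of it standing out of the bar away from the robot (+x); this point is 30 mm from the bar's middle plane and 204 mm from the hinge axis. Can be pinched from above and carried round the hinge; it turns in the grip. Closed it lies 110 mm above the table
- latch_hinge (a point): hinge of the hold-down bar, 110 mm above the table at x = 65, y = 86 mm of the lower tote; axis along the lower tote's x. The bar (12 mm wide, 10 thick) when closed points along the lower tote's -y, over the catch at y = -86 mm, whose prongs reach 126 mm above the table; the post at the hinge is 118 mm tall
- spray: navy spray bottle, 72 mm across, 227 mm tall; leave alone. Origin under its centre
- brush: orange scouring brush, about 155 mm long, 30 mm tall; leave alone. Origin under its middle
- glassbottle: small glass bottle with black twist cap, 48 mm across, 86 mm tall; leave alone. Origin under its centre
- jug: white detergent bottle, 96 mm across, 220 mm tall; leave alone. Origin under its centre
- tin: small can, 72 mm across, 100 mm tall; leave alone. Origin under its centre
Things that resemble listed ones, but are neither listed nor needed, are in the scene too. What is shaped like the blade1 but pink is not meant.

How it is judged:
By the outcome, as a careful person would: the job done as asked, in the order asked, and still so for the second after the job is handed in, with the robot touching nothing.
Of blade1, blade2, blade3, blade4 only 2 to 4 are there at a start; the rules pass over those that are not, and their reading is None.
At some moment in a run one of tote may be knocked a few centimetres aside while the robot is not near it.
Once in a run the grip may slacken for a moment while it holds something.
It also fails if it takes over 210 s, if anything falls off the work surface, if the arm or the gripper's body presses on something with over 40 N, if the wrist force passes 120 N, or if a joint passes its speed limit or range.

## Working session

There is one attempt and no reset: what is moved stays moved. The work goes in short steps, Python scripts to look and compute and a shell command to move; the robot and the scene stay as the last step left them, time stands still between calls to the robot, and variables do not carry over. Pictures are saved under pics/ and viewed, about 12 in all and at most 16, crops included, and the job is handed in when it is done.

```bash
ls; mkdir -p pics
cat > h.py <<'E'
import numpy as np, cv2
from cell import env, eyes, workorder
def snap(n):
    c=eyes.get_calibration(n); p,d=eyes.get_image(n); return p,d,c
def ray(c,uv):
    uv=np.array(uv,float).reshape(-1,1,2); K=np.array(c["K"]);D=np.array(c["distortion"])
    n=cv2.undistortPoints(uv,K,D).reshape(-1,2)
    T=np.array(c["camera_from_world"]);R=T[:3,:3];o=-R.T@T[:3,3]
    d=np.c_[n[:,0],-n[:,1],-np.ones(len(n))]@R
    return o,d
def onz(c,uv,z):
    o,d=ray(c,uv); return o+d*((z-o[2])/d[:,2:3])
def cloud(c,d):
    h,w=d.shape; v,u=np.mgrid[:h,:w]; o,r=ray(c,np.c_[u.ravel(),v.ravel()])
    P=o+r*d.reshape(-1,1); P[d.ravel()==0]=np.nan; return P.reshape(h,w,3)
def proj(c,X):
    T=np.array(c["camera_from_world"]);q=np.atleast_2d(X)@T[:3,:3].T+T[:3,3]; q=q*[1,-1,-1]
    return cv2.projectPoints(q,np.zeros(3),np.zeros(3),np.array(c["K"]),np.array(c["distortion"]))[0].reshape(-1,2)
def save(n,p,s=1.5,crop=None):
    if crop: u0,v0,u1,v1=crop; p=p[v0:v1,u0:u1]
    cv2.imwrite("pics/"+n+".png",cv2.resize(p[:,:,::-1],None,fx=s,fy=s,interpolation=cv2.INTER_CUBIC))
E
python3 - <<'E'
from h import *
for n in("top","scene"):
    p,d,c=snap(n); save(n+"0",p); np.savez("/tmp/%s0.npz"%n,p=p,d=d); 
    T=c["camera_from_world"];R=np.array(T)[:3,:3];print(n,-R.T@np.array(T)[:3,3],(d>0).mean())
print(env.state())
E
```

```text
pics
top [0.44113806 0.01557727 1.44056599] 0.9956512451171875
scene [1.01146331 0.49428822 0.97575278] 0.9959309895833334
{'time': 0.1, 'qpos': array([ 1.12139016e+00,  3.51183905e-01,  1.65235094e+00, -1.25495825e-05,
        1.13909240e+00, -8.45941177e-02]), 'dq': array([-0.00143043, -0.00111588, -0.00198088,  0.00188533,  0.00083909,
        0.00017171]), 'effort': array([ 7.08745083e-04, -5.06841981e+01, -2.91871619e+01, -6.45106957e-05,
        2.71467557e-03, -1.43484294e-05]), 'tcp_pos': array([0.19608376, 0.51357072, 0.25281487]), 'eef_rot': array([-1.30987161e-04,  1.81393595e-01,  9.83410441e-01, -5.00470246e-04]), 'force': array([ 0.44305599, -0.50564184, -0.02230674]), 'ft_torque': array([0.00176383, 0.04667236, 0.00601386]), 'gripper_width': 0.9998472406155967}
```

View pics/top0.png

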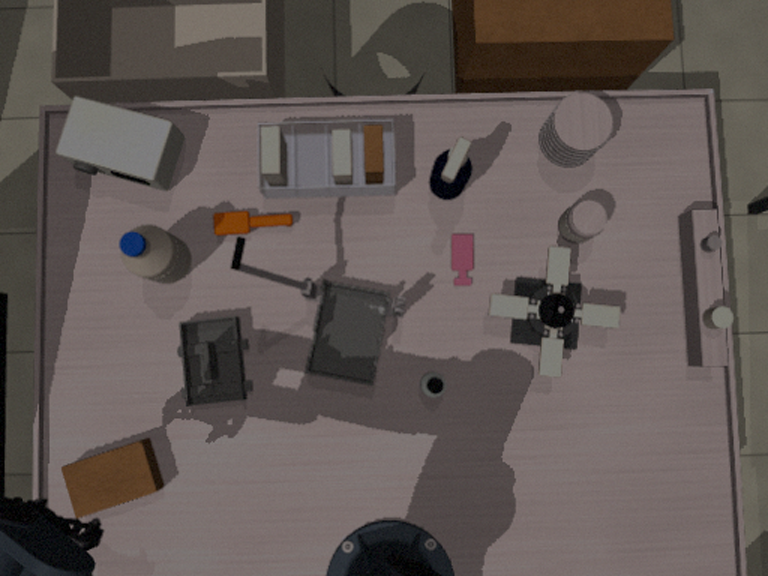

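View pics/scene0.png

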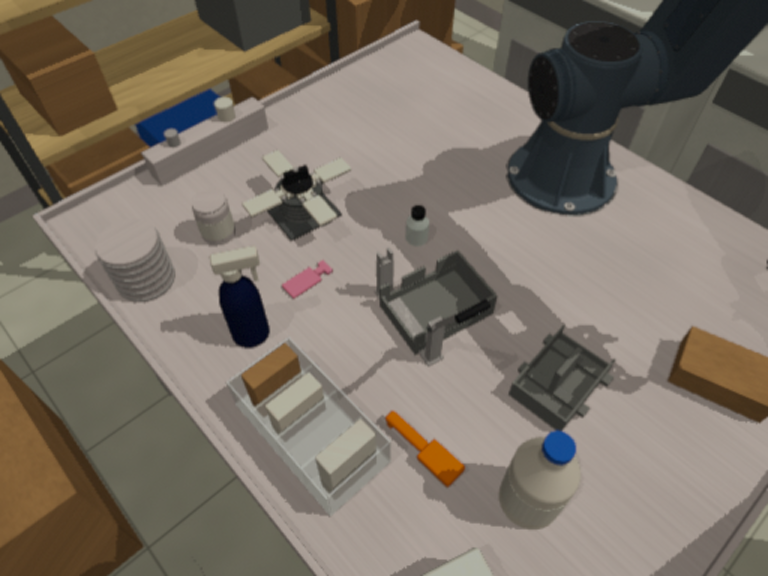

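The top view shows the fan at (556,311) with four white blades, and the lower tote at (350,332) with its low end up the picture. The loose tote is at (213,360) and the latch grip at (238,253). The lookalike is the pink blade at (462,258). Other white or grey things are the box parts at (270-370,155), the glass bottle at (432,385), and the tin at (583,218). Next I measure these with depth.

Run:
```python
from h import *
z=np.load("/tmp/top0.npz");p,d=z["p"],z["d"];c=eyes.get_calibration("top");P=cloud(c,d)
def px(x):return proj(c,x)[0].round()
def reg(u0,v0,u1,v1,f):
    m=np.zeros(d.shape,bool);m[int(v0/1.5):int(v1/1.5),int(u0/1.5):int(u1/1.5)]=1
    return m&f
Z=P[...,2]
print("table z",np.nanmedian(Z[300:330,200:260]))
g=p.astype(int);br=g.sum(2)
# blades
m=reg(480,235,630,385,(br>330)&(Z>.05)&(Z<.11))
n,l,s,ct=cv2.connectedComponentsWithStats(m.astype(np.uint8))
for i in range(1,n):
    if s[i,4]<60: continue
    v,u=np.nonzero(l==i); q=onz(c,np.c_[u,v],.08)
    r=cv2.minAreaRect(q[:,:2].astype(np.float32)*1000); print("blade",s[i],r,np.nanmedian(Z[l==i]))
# nut
m=reg(530,285,585,340,(br<120)&(Z>.09)); v,u=np.nonzero(m);print("nut",m.sum(),np.nanmedian(P[m],0),np.nanmax(Z[m]))
m2=m&(Z>.112);v,u=np.nonzero(m2)
if len(u)>5:
  q=onz(c,np.c_[u,v],.121);print(q.mean(0),cv2.minAreaRect(q[:,:2].astype(np.float32)*1000))
# bin rim
for nm,b,zl in(("bin",(295,265,410,400),.055),("tote",(165,305,260,420),.035)):
    m=reg(*b,(Z>zl)&(Z<zl+.035)); q=P[m]; print(nm,m.sum(),cv2.minAreaRect(q[:,:2].astype(np.float32)*1000),np.percentile(q[:,2],[5,50,95]))
m=reg(*(165,305,260,420),(Z>.07)); q=P[m]; print("totewall",m.sum(),cv2.minAreaRect(q[:,:2].astype(np.float32)*1000),np.percentile(q[:,2],[5,50,95]))
m=reg(225,230,255,275,(br<150)&(Z>.1)); q=P[m]; print("grip",m.sum(),q.mean(0),cv2.minAreaRect(q[:,:2].astype(np.float32)*1000),np.percentile(q[:,2],[5,50,95]))
m=reg(295,270,325,302,(Z>.1)); q=P[m]; print("hinge",m.sum(),q.mean(0))
save("binz",p,5,(110,180,270,280));save("fanz",p,7,(320,155,420,255))
```

```text
table z 0.00039196118323592266
blade [365 164  15  30 354] ((591.025146484375, -330.1340637207031), (39.27640914916992, 80.97715759277344), 82.2476806640625) 0.080529029073103
blade [327 195  32  17 365] ((521.000732421875, -244.7190399169922), (90.60169982910156, 39.89013671875), 78.43318939208984) 0.08088830661223101
blade [383 203  31  16 354] ((501.9067077636719, -399.59197998046875), (84.62972259521484, 38.05860137939453), 82.09126281738281) 0.08062767955559547
blade [360 220  16  31 368] ((434.80364990234375, -310.1798400878906), (39.439903259277344, 84.23412322998047), 83.07806396484375) 0.08063068640976445
nut 293 [ 0.51263735 -0.31543868  0.09464322] 0.12797144998567744
[ 0.51353147 -0.31874257  0.121     ] ((513.8558349609375, -318.7854309082031), (16.44586181640625, 52.2144775390625), 74.59162139892578)
bin 309 ((484.332763671875, 64.09619140625), (168.55239868164062, 179.77967834472656), 79.03936004638672) [0.0578543  0.06309579 0.06847606]
tote 386 ((438.13116455078125, 326.89520263671875), (160.51145935058594, 111.12190246582031), 5.0106024742126465) [0.03700692 0.04577035 0.05851729]
totewall 130 ((437.71697998046875, 327.0759582519531), (67.72462463378906, 14.148987770080566), 4.953433036804199) [0.07202243 0.0815356  0.0862102 ]
grip 109 [0.60425091 0.22745969 0.29523688] ((605.8649291992188, 228.04103088378906), (13.4814453125, 49.74812316894531), 80.07331848144531) [0.29038298 0.29546437 0.29922151]
hinge 97 [0.56712077 0.14077685 0.12484032]
```

View pics/binz.png

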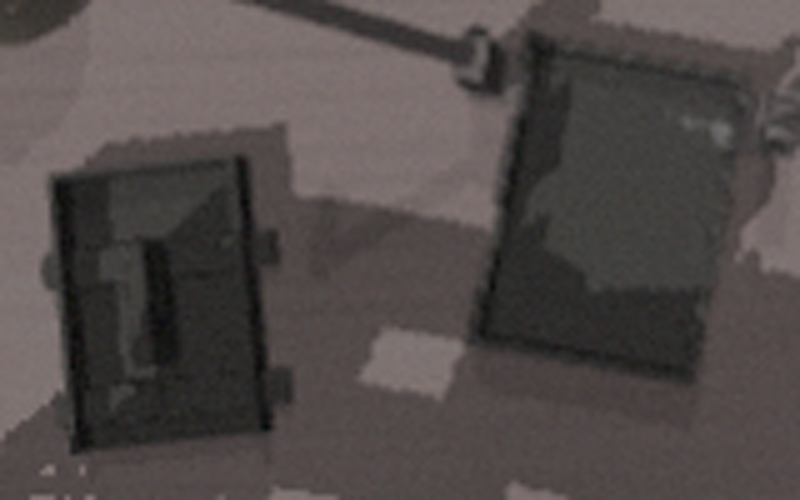

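View pics/fanz.png

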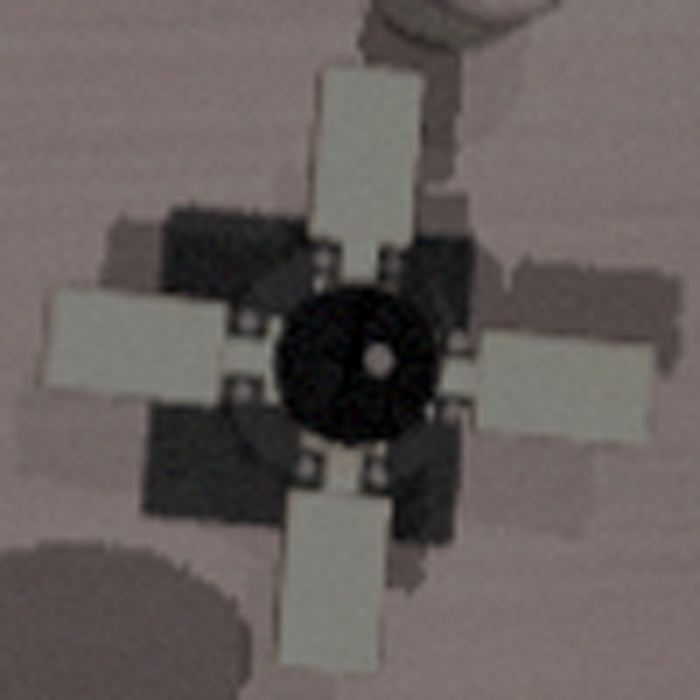

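In the crops, the fan arms point about -7° and the nut's wing bar about -15°. The lower tote has its low end away from the robot. The loose tote's low end still has to be settled. I'll move above the fan and check with the wrist camera.

```bash
python3 -m pendant '[0.0176,-0.0463,0,0,1,0.0176,-0.0463,0,0,1,0.0176,-0.0463,0,0,1,0.0176,-0.0463,0,0,1,0.0176,-0.0463,0,0,1,0.0176,-0.0463,0,0,1,0.0176,-0.0463,0,0,1,0.0176,-0.0463,0,0,1,0.0176,-0.0463,0,0,1]'
python3 -m pendant '[0.0176,-0.0463,0,0,1,0.0176,-0.0463,0,0,1,0.0176,-0.0463,0,0,1,0.0176,-0.0463,0,0,1,0.0176,-0.0463,0,0,1,0.0176,-0.0463,0,0,1,0.0176,-0.0463,0,0,1,0.0176,-0.0463,0,0,1,0.0176,-0.0463,0,5.5,1,0,0,0,0,1]'
python3 - <<'E'
from h import *
print(env.state())
p,d,c=snap("wrist"); save("w1",p);np.savez("/tmp/w1.npz",p=p,d=d,c=c)
T=np.array(c["camera_from_world"]);print(-T[:3,:3].T@T[:3,3])
P=cloud(c,d);Z=P[...,2];br=p.astype(int).sum(2);r=np.hypot(P[...,0]-.512,P[...,1]+.32)
m=(Z>.107)&(Z<.126)&(r<.045); q=P[m]; print("wing",m.sum(),cv2.minAreaRect(q[:,:2].astype(np.float32)*1000),np.percentile(q[:,2],[5,50,95]))
m=(Z>.083)&(Z<.103)&(r<.045); q=P[m]; print("flange",m.sum(),cv2.minEnclosingCircle(q[:,:2].astype(np.float32)*1000),np.percentile(q[:,2],[5,50,95]))
m=((Z>.072)&(Z<.088)&(br>300)&(r<.15)).astype(np.uint8)
n,l,s,_=cv2.connectedComponentsWithStats(m)
for i in range(1,n):
    if s[i,4]>300: q=P[l==i];print(s[i],cv2.minAreaRect(q[:,:2].astype(np.float32)*1000),np.median(q[:,2]))
E
```

```text
time: 1.23
tcp_pos: [0.3548, 0.0955, 0.2533]
eef_rot: [0.0, 0.181, 0.983, 0.0]
force: [-0.3, -0.0, 0.2]
gripper_width: 0.994
time: 2.48
tcp_pos: [0.5131, -0.322, 0.2523]
eef_rot: [-0.0, 0.135, 0.991, 0.0]
force: [-0.5, 1.1, -0.6]
gripper_width: 1.002
{'time': 2.475, 'qpos': array([-6.37147719e-01,  4.53368531e-01,  1.50109880e+00, -2.18389273e-04,
        1.18779076e+00, -1.93781349e+00]), 'dq': array([ 0.03797632, -0.04439105,  0.07020089,  0.00863411, -0.00276182,
        0.0647697 ]), 'effort': array([-1.97852992e+00, -5.58777666e+01, -3.22418475e+01, -1.53356334e-01,
       -4.79159632e-02, -9.05127022e-01]), 'tcp_pos': array([ 0.51313402, -0.32199134,  0.25225008]), 'eef_rot': array([-3.40391088e-04,  1.34614516e-01,  9.90897982e-01,  7.13503730e-05]), 'force': array([-0.54921451,  1.11904274, -0.61365438]), 'ft_torque': array([-0.00777593, -0.0385557 , -0.00996265]), 'gripper_width': 1.002264000011116}
[ 0.43327044 -0.30042438  0.37267251]
wing 1089 ((510.9217834472656, -320.2811279296875), (13.779833793640137, 51.96358108520508), 74.77742004394531) [0.11770928 0.12101668 0.12396529]
flange 3059 ((511.23480224609375, -320.02545166015625), 33.09193801879883) [0.08821128 0.09010809 0.0926348 ]
[ 208   31   60  118 4764] ((436.36602783203125, -310.50689697265625), (42.45677947998047, 92.96835327148438), 83.15218353271484) 0.07963334198884953
[ 281  135  104   54 3847] ((520.6880493164062, -245.5288543701172), (93.88734436035156, 42.70329284667969), 82.39349365234375) 0.07961518844688575
[ 121  161   99   53 3606] ((501.80950927734375, -394.42059326171875), (92.77432250976562, 42.9769287109375), 82.7458267211914) 0.07969398609818143
[ 240  212   49   78 2749] ((589.3484497070312, -330.3136901855469), (42.11278533935547, 85.0759048461914), 82.754150390625) 0.07973445182573352
```

View pics/w1.png

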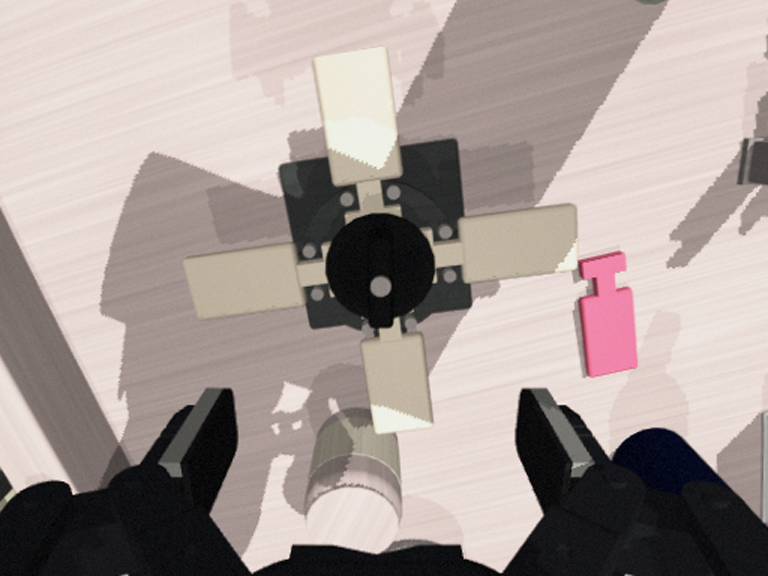

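The wrist picture shows four white blades on the fan, the nut with its wing bar, and the pink lookalike lying on the table. The axis is at (0.511,-0.320), the flange radius reads 33 mm and the wing top is at 0.121, all matching the description. Next I grip the wing.

```bash
python3 -m pendant '[-0.002,0.002,-0.03,0,1,0,0,-0.03,0,1,0,0,-0.03,0,1,0,0,-0.025,0,1,0,0,-0.018,0,1,0,0,0,0,1,0,0,0,0,0,0,0,0,0,0,0,0,0,0,0,0,0,0,0,0]'
python3 -m pendant '[0,0,0,0,0,0,0,0,0,0,0,0,0,0,0,0,0,0.0003,-5,0,0,0,0.0005,-10,0,0,0,0.0005,-10,0]'
```

```text
time: 3.78
tcp_pos: [0.511, -0.3186, 0.1209]
eef_rot: [0.0, 0.134, 0.991, -0.001]
force: [-11.9, -21.9, 10.1]
gripper_width: 0.15
time: 4.53
tcp_pos: [0.511, -0.3186, 0.1223]
eef_rot: [0.001, 0.348, 0.937, -0.001]
force: [-2.2, -3.8, 3.3]
gripper_width: 0.15
```

```bash
R='x'; python3 -m pendant '[0,0,0.0005,-10,0,0,0,0.0005,-10,0,0,0,0.0005,-10,0,0,0,0.0005,-10,0,0,0,0.0005,-10,0,0,0,0.0005,-10,0,0,0,0.0005,-10,0,0,0,0.0005,-10,0]'
python3 -m pendant '[0,0,0.0005,-10,0,0,0,0.0005,-10,0,0,0,0.0005,-10,0,0,0,0.0005,-10,0,0,0,0.0005,-10,0,0,0,0.0005,-10,0,0,0,0.0005,-10,0,0,0,0.0005,-10,0]'
python3 -c "
from cell import env;s=env.state();print(s['qpos'],s['ft_torque'],s['force'])"
```

```text
time: 5.52
tcp_pos: [0.5125, -0.3186, 0.1266]
eef_rot: [0.002, 0.869, 0.494, 0.001]
force: [6.1, -3.1, -0.2]
gripper_width: 0.153
time: 6.52
tcp_pos: [0.5127, -0.3199, 0.1308]
eef_rot: [0.002, 0.984, -0.18, 0.003]
force: [6.2, -11.9, -2.3]
gripper_width: 0.147
[-0.63433644  0.58853525  1.61073628 -0.00172214  0.93482314  1.29905425] [-2.19399815 -0.88266175  0.08918217] [  6.22841679 -11.92543273  -2.26839271]
```

```bash
python3 -m pendant '[0,0,0.0005,-10,0,0,0,0.0005,-10,0,0,0,0.0005,-10,0,0,0,0.0005,-10,0,0,0,0.0005,-10,0,0,0,0.0005,-10,0,0,0,0.0005,-10,0,0,0,0.0005,-10,0,0,0,0,0,0]'
python3 -m pendant '[0,0,0,0,0.6,0,0,0,0,0.6,0,0,0,0,1,0,0,0.02,0,1,0,0,0.02,10,1,0,0,0,10,1,0,0,0,10,1,0,0,0,10,1,0,0,0,10,1,0,0,0,10,1]'
python3 -m pendant '[0,0,0,10,1,0,0,0,10,1,0,0,0,10,1,0,0,0,10,1,0,0,0,10,1,0,0,0,10,1,0,0,0,10,1,0,0,0,10,1,0,0,0,10,1,0,0,0,10,1]'
python3 -m pendant '[0,0,0,10,1,0,0,0,10,1,0,0,0,0,1]'
python3 - <<'E'
from h import *
s=env.state();print(s["qpos"],s["tcp_pos"],s["eef_rot"])
p,d,c=snap("wrist");P=cloud(c,d);Z=P[...,2];r=np.hypot(P[...,0]-.511,P[...,1]+.32)
m=(Z>.122)&(Z<.14)&(r<.04); q=P[m]; print("wing",m.sum(),cv2.minAreaRect(q[:,:2].astype(np.float32)*1000),np.percentile(q[:,2],[5,50,95]))
m=(Z>.095)&(Z<.119)&(r<.04); q=P[m]; print("fl",m.sum(),cv2.minEnclosingCircle(q[:,:2].astype(np.float32)*1000),np.percentile(q[:,2],[5,50,95]))
E
```

```text
time: 7.65
tcp_pos: [0.5114, -0.3204, 0.1349]
eef_rot: [-0.001, -0.639, 0.769, -0.003]
force: [-1.8, -15.1, 3.5]
gripper_width: 0.154
time: 8.9
tcp_pos: [0.511, -0.3174, 0.1735]
eef_rot: [-0.0, 0.94, -0.342, -0.0]
force: [-0.3, -0.2, -0.2]
gripper_width: 1.003
time: 10.15
tcp_pos: [0.511, -0.3173, 0.1735]
eef_rot: [-0.0, 0.866, 0.5, -0.0]
force: [-0.0, -0.4, 0.4]
gripper_width: 0.999
time: 10.52
tcp_pos: [0.511, -0.3174, 0.1735]
eef_rot: [-0.0, 0.769, 0.64, 0.0]
force: [-0.5, -0.1, -0.5]
gripper_width: 0.999
[-6.33227083e-01  5.31495372e-01  1.58595909e+00  7.04330950e-05
  1.02435709e+00 -4.50741178e-01] [ 0.51100659 -0.31741241  0.1735245 ] [-1.13476640e-04  7.68606123e-01  6.39722295e-01  2.81959365e-06]
wing 2304 ((511.191650390625, -319.3573303222656), (51.467559814453125, 14.060343742370605), 79.46855163574219) [0.12997041 0.13479305 0.13586632]
fl 5977 ((511.1377258300781, -320.0942687988281), 33.11996078491211) [0.10215668 0.10403663 0.10666606]
```

The nut is at about 4.77 rad, since the wing reads 79.5°. I re-grip half a turn on and take it to the stop.

```bash
python3 -m pendant '[0,-0.0027,-0.02,0,1,0,0,-0.0185,0,1,0,0,0,0,1,0,0,0,0,0,0,0,0,0,0,0,0,0,0,0,0,0,0,0,0,0,0,0,0,0,0,0,0,0,0,0,0,0,0,0]'
python3 -m pendant '[0,0,0.0005,-8,0,0,0,0.0005,-8,0,0,0,0.0003,-6,0,0,0,0,-1.5,0,0,0,0,0,0]'
python3 -c "
from cell import env;s=env.state();print(s['qpos'],s['ft_torque'],s['force'],s['eef_rot'])"
python3 -m pendant '[0,0,0,0,0.6,0,0,0,0,1,0,0,0,0,1,0,0,0.03,0,1,0,0,0.03,0,1,0,0,0.02,0,1,0,0,0,0,1]'
python3 - <<'E'
from h import *
s=env.state();print(s["qpos"],s["tcp_pos"],s["eef_rot"])
p,d,c=snap("wrist");P=cloud(c,d);Z=P[...,2];r=np.hypot(P[...,0]-.511,P[...,1]+.32)
m=(Z>.124)&(Z<.145)&(r<.04); q=P[m]; print("wing",m.sum(),cv2.minAreaRect(q[:,:2].astype(np.float32)*1000),np.percentile(q[:,2],[5,50,95]))
m=(Z>.095)&(Z<.119)&(r<.04); q=P[m]; print("fl",m.sum(),cv2.minEnclosingCircle(q[:,:2].astype(np.float32)*1000),np.percentile(q[:,2],[5,50,95]))
E
```

```text
time: 11.82
tcp_pos: [0.5115, -0.3205, 0.1356]
eef_rot: [0.001, 0.768, 0.64, 0.0]
force: [3.7, 1.3, 4.3]
gripper_width: 0.151
time: 12.45
tcp_pos: [0.5112, -0.3204, 0.1368]
eef_rot: [0.0, 0.883, 0.47, 0.0]
force: [3.8, 1.2, 6.1]
gripper_width: 0.147
[-6.36981651e-01  5.81350735e-01  1.60568106e+00  1.94399213e-04
  9.53856988e-01 -4.50211868e-02] [ 0.28215564 -0.39157346 -0.04737382] [3.78119206 1.22391348 6.0887215 ] [2.83659357e-04 8.82633010e-01 4.70062591e-01 2.22900114e-04]
time: 13.32
tcp_pos: [0.5113, -0.3207, 0.2175]
eef_rot: [0.001, 0.883, 0.47, 0.0]
force: [0.1, 0.5, -0.0]
gripper_width: 0.997
[-6.37199422e-01  4.83059737e-01  1.54507182e+00 -7.34016173e-05
  1.11110552e+00 -4.54093747e-02] [ 0.51132559 -0.32065026  0.21751098] [1.07768016e-03 8.82558334e-01 4.70201444e-01 4.76305625e-04]
wing 1584 ((511.3528747558594, -319.7476806640625), (51.99259567260742, 13.824885368347168), 55.754581451416016) [0.13301368 0.13604014 0.13719181]
fl 4294 ((510.9515075683594, -320.1443176269531), 33.095699310302734) [0.10337224 0.10529558 0.10788218]
```

The nut is up: the wing turned a further 24° to the stop and the flange rose 15 mm. The first blade to come off is the left one, at 82.8°.

```bash
python3 -m pendant '[0.004,0.03,0,9,1,0.004,0.03,0,9,1,0.0034,0.032,0,8.7,1,0,0,-0.04,0,1,0,0,-0.04,0,1,0,0,-0.03,0,1,0,0,-0.015,0,1,0,0,-0.0115,0,1,0,0,0,0,1]'
python3 -c "
from cell import env;s=env.state();print(s['tcp_pos'],s['force'],s['eef_rot'])"
python3 -m pendant '[0,0,0,0,0,0,0,0,0,0,0,0,0,0,0,0,0,0,0,0,0,0,0,0,0,0,0,0,0,0]'
python3 -m pendant '[0,0,0.007,0,0,0,0,0.006,0,0,0,0,0,0,0]'
```

```text
time: 14.5
tcp_pos: [0.5223, -0.2283, 0.0796]
eef_rot: [-0.0, 0.75, 0.661, -0.0]
force: [-0.4, -0.0, 0.7]
gripper_width: 1.001
[ 0.52227205 -0.22826908  0.07957948] [-0.43965433 -0.04072811  0.68813264] [-2.91672587e-04  7.50138025e-01  6.61281215e-01 -1.13387589e-04]
time: 15.25
tcp_pos: [0.5228, -0.2285, 0.0808]
eef_rot: [0.001, 0.75, 0.661, 0.0]
force: [-1.2, 0.2, 6.1]
gripper_width: 0.474
time: 15.62
tcp_pos: [0.5226, -0.2284, 0.0935]
eef_rot: [0.0, 0.75, 0.661, 0.0]
force: [0.9, 0.4, -1.1]
gripper_width: 0.473
```

```bash
python3 -m pendant '[0.0019,0.0149,0,0,0,0.0019,0.0149,0,0,0,0.0019,0.0149,0,0,0,0,0,0.04,0,0,0,0,0.05,0,0,0,0,0.05,0,0,0,0,0,0,0]'
python3 - <<'E'
from h import *
z=np.load("/tmp/top0.npz");c=eyes.get_calibration("top")
q=np.array([(525,40),(480,340),(695,378),(740,80)])/5+[110,180]-.4
X=onz(c,q,.06);X[0]=onz(c,q[:1],.036);X[3]=onz(c,q[3:],.036);print(X,X.mean(0))
print(env.state()["tcp_pos"])
E
```

```text
time: 16.5
tcp_pos: [0.5296, -0.1833, 0.2365]
eef_rot: [0.003, 0.75, 0.662, 0.001]
force: [-0.3, 0.2, -2.0]
gripper_width: 0.475
[[ 0.58246931  0.11370335  0.036     ]
 [ 0.41183998  0.14058238  0.06      ]
 [ 0.38759676  0.02070757  0.06      ]
 [ 0.5560821  -0.00953295  0.036     ]] [0.48449704 0.06636509 0.048     ]
[ 0.52960841 -0.18327861  0.23652091]
```

```bash
python3 -m pendant '[-0.009,0.045,0,0,0,-0.009,0.045,0,0,0,-0.009,0.045,0,0,0,-0.009,0.045,0,0,0,-0.009,0.045,0,0,0,0,0,0,0,0,0,0,0,0,0]'
python3 - <<'E'
from h import *
s=env.state();print(s["tcp_pos"],s["qpos"],s["gripper_width"])
p,d,c=snap("wrist");save("w2",p);P=cloud(c,d);Z=P[...,2];np.savez("/tmp/w2.npz",p=p,P=P)
m=(Z>.052)&(Z<.072)&(np.abs(P[...,0]-.485)<.11)&(np.abs(P[...,1]-.066)<.085); q=P[m]; print("rim",m.sum(),cv2.minAreaRect(q[:,:2].astype(np.float32)*1000),np.percentile(q[:,2],[5,50,95]))
m=(Z>.09)&(Z<.135)&(P[...,1]>.1)&(P[...,0]>.5)&(P[...,0]<.62);print("hinge",m.sum(),P[m].mean(0) if m.any() else 0)
E
```

```text
time: 17.38
tcp_pos: [0.4828, 0.0415, 0.2322]
eef_rot: [-0.0, 0.75, 0.662, -0.0]
force: [-0.5, -0.3, -0.2]
gripper_width: 0.476
[0.48282499 0.041508   0.23218988] [-1.02561365e-02  2.57895631e-01  1.83830510e+00 -2.01438116e-04
  1.04640732e+00  1.14756359e-01] 0.4763602090042284
rim 3443 ((485.93145751953125, 80.4903564453125), (158.63497924804688, 180.50360107421875), 78.16875457763672) [0.05392173 0.06143193 0.06302129]
hinge 1581 [0.56214092 0.13806902 0.11842696]
```

View pics/w2.png

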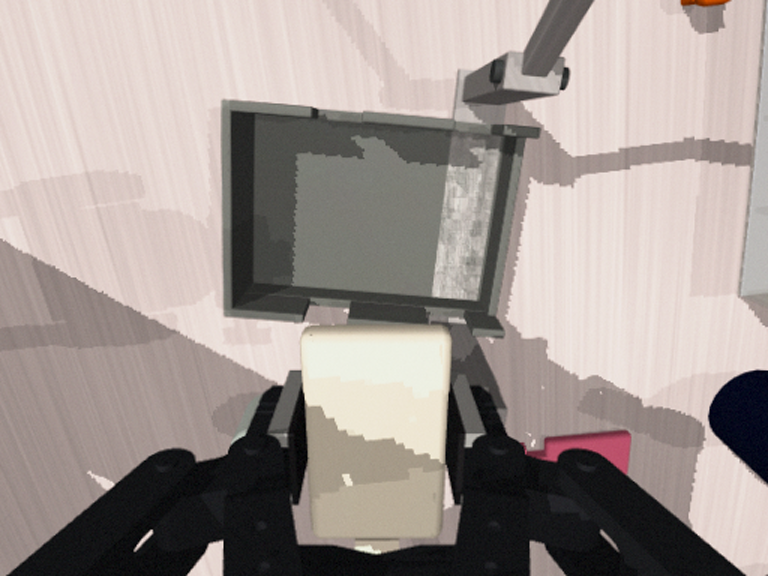

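The blade is held. The lower tote fills (222-540, 100-335), its low end to the right, with the hinge at (520,75). I fit its pose from the rim points.

Run:
```python
from h import *
P=np.load("/tmp/w2.npz")["P"].reshape(-1,3)
q=P[(P[:,2]>.056)&(P[:,2]<.068)]
for yaw in (-8,-9,-10,-11,-12):
    a=np.radians(yaw);R=np.array([[np.cos(a),-np.sin(a)],[np.sin(a),np.cos(a)]])
    l=(q[:,:2]-[.485,.066])@R
    L=l[(abs(l[:,0])<.1)&(abs(l[:,1])<.078)]
    hy=np.histogram(L[:,1],np.arange(.045,.0781,.002))[0];hx=np.histogram(L[:,0],np.arange(-.1,-.07,.002))[0]
    hy2=np.histogram(L[:,1],np.arange(-.078,-.045,.002))[0]
    t=L[L[:,1]>.04];b=L[L[:,1]<-.04];e=L[L[:,0]<-.08]
    print(yaw,hy,hx,hy2,"slope",np.polyfit(t[:,0],t[:,1],1),np.polyfit(e[:,1],e[:,0],1),np.percentile(L[:,0],[.5,99.5]),np.percentile(L[:,1],[.5,99.5]))
a=np.radians(-9.5)
q=P[(P[:,2]>.030)&(P[:,2]<.041)];q=q[(q[:,0]>.54)&(q[:,0]<.6)&(abs(q[:,1]-.055)<.05)];print("low",q.mean(0),len(q),np.polyfit(q[:,1],q[:,0],1))
q=P[(P[:,2]>.113)&(P[:,2]<.122)&(P[:,1]>.1)&(P[:,0]>.5)&(P[:,0]<.62)];print("post",q.mean(0),cv2.minAreaRect(q[:,:2].astype(np.float32)*1000))
```

```text
-8 [ 18  26  18  26  54  99 131 179 196 162 181 118  96  10  35   8] [  0   0  30  88 186 260 254 230 142  39  34  34  34  36] [  0   0   0   6  31  42  60  35 127 179 112 143  67  13  14  16] slope [-0.00410264  0.06136278] [ 0.05004782 -0.0880396 ] [-0.09462961  0.0895165 ] [-0.06914448  0.07463834]
-9 [ 17  25  19  18  27  77 126 209 230 236 168 112  32   0  12  28] [  0   0   8  76 184 334 266 241  87  37  31  36  35  33] [  0   0   0   0   9  37  48  84 141 225 129 125  15  13  13  16] slope [0.00769032 0.06147905] [ 0.03634821 -0.08801546] [-0.09370629  0.08851099] [-0.06780537  0.0756069 ]
-10 [ 23  18  26  18  27  35 103 214 322 273 160  65   0   0   0  36] [  0   0   0  52 216 346 313 236  41  28  33  37  38  33] [  0   0   0   0   0  23  44  81 213 253 168  29  15  12  12  15] slope [0.02154161 0.06153672] [ 0.02394415 -0.08804493] [-0.09288076  0.08750539] [-0.06650836  0.07654013]
-11 [ 24  18  26  19  24  21  66 234 377 322 133   4   0   0   0   0] [  0   0   0  26 267 327 362 185  37  30  38  31  36  36] [  0   0   0   0   0   2  40 113 227 306 119  14  13  13  15  15] slope [0.03455701 0.06161825] [ 0.0105297  -0.08804926] [-0.09217537  0.08648307] [-0.06520241  0.07756287]
-12 [ 24  19  23  22  22  22  22 294 368 371  64   0   0   0   0   0] [  0   0   0  21 283 319 462  84  32  37  34  35  37  33] [ 74   0   0   0   0   0  36 149 206 415  12  13  16  13  15  13] slope [0.037863   0.06120962] [-0.00229666 -0.08805183] [-0.09207544  0.08659568] [-0.0778973   0.06536482]
low [0.56894053 0.05690959 0.03512656] 770 [0.20667361 0.55717882]
post [0.56260334 0.13654763 0.11741554] ((564.656982421875, 138.30516052246094), (19.09394645690918, 34.33820343017578), 74.53755950927734)
```

The lower tote's centre is (0.4826,0.0665) and its yaw is -11.8°. The measured hinge post agrees with that within 1.5 mm. I lay the first blade in.

```bash
python3 -m pendant '[-0.0136,0.026,0,-4.6,0,-0.0136,0.026,0,0,0,0,0,-0.045,0,0,0,0,-0.045,0,0,0,0,-0.045,0,0,0,0,-0.04,0,0,0,0,-0.029,0,0,0,0,0,0,0]'
python3 -m pendant '[0,0,0,0,0.62,0,0,0,0,0.62,0,0,0,0,0.62,0,0,0.04,0,0.62,0,0,0.06,0,1,0,0,0.07,0,1,0,0,0,0,1]'
```

```text
time: 18.42
tcp_pos: [0.458, 0.0924, 0.0282]
eef_rot: [0.001, 0.777, 0.63, 0.001]
force: [6.8, -1.4, -1.0]
gripper_width: 0.473
time: 19.3
tcp_pos: [0.4582, 0.0927, 0.1953]
eef_rot: [0.002, 0.777, 0.63, 0.003]
force: [0.7, -0.3, -1.3]
gripper_width: 1.0
```

```bash
python3 -c "
from h import *
p,d,c=snap('wrist');save('w3',p,1);P=cloud(c,d);br=p.astype(int).sum(2);Z=P[...,2]
m=((br>330)&(Z>.008)&(Z<.05)&(abs(P[...,0]-.483)<.09)&(abs(P[...,1]-.066)<.06)).astype(np.uint8);n,l,s,_=cv2.connectedComponentsWithStats(m);i=1+s[1:,4].argmax();q=P[l==i];print(cv2.minAreaRect(q[:,:2].astype(np.float32)*1000),np.percentile(q[:,2],[5,50,95]))"
python3 -m pendant '[0.00415,-0.0504,0,2.3,1,0.00415,-0.0504,0,2.3,1,0.00415,-0.0504,0,0,1,0.00415,-0.0504,0,0,1,0.00415,-0.0504,0,0,1,0.00415,-0.0504,0,0,1,0.00415,-0.0504,0,0,1,0.00415,-0.0504,0,0,1,0.00415,-0.0504,0,0,1,0.00415,-0.0504,0,0,1]'
python3 -m pendant '[0,0,0,0,1,0,0,0,0,1]'
```

```text
((454.9917907714844, 71.20806884765625), (101.97467041015625, 41.33184051513672), 78.32367706298828) [0.01433052 0.01576227 0.01693426]
time: 20.6
tcp_pos: [0.4963, -0.4125, 0.1889]
eef_rot: [-0.002, 0.75, 0.661, -0.0]
force: [-0.2, 0.5, 0.3]
gripper_width: 0.997
time: 20.85
tcp_pos: [0.4965, -0.4102, 0.1894]
eef_rot: [-0.002, 0.75, 0.661, -0.0]
force: [-0.1, -0.1, 0.0]
gripper_width: 1.0
```

Blade 1 lies flat, 102x41 mm, in the tote. Now the right blade.

```bash
python3 -m pendant '[0.0032,-0.0012,-0.04,0,1,0,0,-0.04,0,1,0,0,-0.018,0,1,0,0,-0.0105,0,1,0,0,0,0,1,0,0,0,0,0,0,0,0,0,0,0,0,0,0,0,0,0,0,0,0,0,0,0,0,0]'
python3 -m pendant '[0,0,0,0,0,0,0,0.007,0,0,0,0,0.006,0,0,0,0,0,0,0,-0.0019,-0.0149,0,0,0,-0.0019,-0.0149,0,0,0,-0.0019,-0.0149,0,0,0,0,0,0,0,0,0,0,0.04,0,0,0,0,0.05,0,0]'
python3 -m pendant '[0,0,0.05,0,0,0,0.05,0,0,0,0,0.05,0,0,0,0,0.05,0,0,0,0,0.05,0,0,0,0,0.05,0,0,0,0,0.05,0,0,0,0,0.05,0,-2.3,0,0,0.05,0,-2.3,0,0,0.05,0,0,0]'
```

```text
time: 22.1
tcp_pos: [0.5009, -0.4121, 0.0839]
eef_rot: [0.001, 0.75, 0.661, 0.0]
force: [-0.1, 1.2, 6.8]
gripper_width: 0.476
time: 23.35
tcp_pos: [0.4945, -0.4559, 0.1858]
eef_rot: [-0.001, 0.75, 0.661, 0.0]
force: [0.4, -0.9, -0.5]
gripper_width: 0.476
time: 24.6
tcp_pos: [0.4945, -0.0047, 0.236]
eef_rot: [0.0, 0.776, 0.63, 0.0]
force: [-0.1, 0.3, -0.4]
gripper_width: 0.477
```

```bash
python3 -m pendant '[0.0132,0.0445,0,0,0,0,0,-0.045,0,0,0,0,-0.045,0,0,0,0,-0.045,0,0,0,0,-0.04,0,0,0,0,-0.031,0,0,0,0,0,0,0]'
python3 -m pendant '[0,0,0,0,0.62,0,0,0,0,0.62,0,0,0,0,0.62,0,0,0.04,0,0.62,0,0,0.06,0,1,0,0,0.07,0,1,0,0,0,0,1]'
python3 -c "
from h import *
p,d,c=snap('wrist');save('w4',p,1);P=cloud(c,d);br=p.astype(int).sum(2);Z=P[...,2]
m=((br>330)&(Z>.008)&(Z<.05)&(abs(P[...,0]-.483)<.09)&(abs(P[...,1]-.066)<.06)).astype(np.uint8);n,l,s,_=cv2.connectedComponentsWithStats(m)
for i in range(1,n):
  if s[i,4]>200: q=P[l==i];print(cv2.minAreaRect(q[:,:2].astype(np.float32)*1000),np.percentile(q[:,2],[5,50,95]))
print(env.state()['qpos'])"
```

```text
time: 25.48
tcp_pos: [0.5079, 0.0382, 0.0288]
eef_rot: [-0.0, 0.776, 0.631, -0.0]
force: [-0.5, -0.6, -0.5]
gripper_width: 0.473
time: 26.35
tcp_pos: [0.5101, 0.038, 0.1971]
eef_rot: [0.003, 0.776, 0.631, 0.003]
force: [-0.0, 0.0, 0.0]
gripper_width: 1.001
((455.0108642578125, 71.31060791015625), (102.6836166381836, 42.11088562011719), 78.03268432617188) [0.01426168 0.01569476 0.01691058]
((511.1615905761719, 59.30100631713867), (101.53935241699219, 41.773193359375), 78.6166763305664) [0.01435742 0.01574769 0.01691819]
((566.8726196289062, 43.675601959228516), (77.9941635131836, 6.0400872230529785), 77.97532653808594) [0.03464592 0.03582814 0.03687794]
[-1.67223271e-02  3.50300826e-01  1.81522263e+00 -1.58245962e-05
  9.71682553e-01  1.89255882e-01]
```

Both blades lie flat side by side. Next is the near blade.

```bash
python3 -m pendant '[-0.01,-0.0385,0,-9.5,1,-0.01,-0.0385,0,-9.5,1,-0.01,-0.0385,0,-9.5,1,-0.01,-0.0385,0,-9.5,1,-0.01,-0.0385,0,-9.5,1,-0.01,-0.0385,0,-9.5,1,-0.01,-0.0385,0,-9.5,1,-0.01,-0.0385,0,-9.5,1,-0.01,-0.0385,0,-9.4,1,0,0,0,0,1]'
python3 -m pendant '[0,0,0,0,1]'
```

```text
time: 27.65
tcp_pos: [0.417, -0.31, 0.191]
eef_rot: [-0.001, 0.998, -0.065, -0.001]
force: [-0.1, 0.3, 1.0]
gripper_width: 1.001
time: 27.78
tcp_pos: [0.4177, -0.3077, 0.1914]
eef_rot: [-0.001, 0.998, -0.062, -0.001]
force: [0.4, -0.1, -0.3]
gripper_width: 1.0
```

```bash
python3 -m pendant '[0.002,-0.001,-0.04,0,1,0,0,-0.04,0,1,0,0,-0.02,0,1,0,0,-0.0115,0,1,0,0,0,0,1,0,0,0,0,0,0,0,0,0,0,0,0,0,0,0,0,0,0,0,0,0,0,0,0,0]'
python3 -m pendant '[0,0,0,0,0,0,0,0.007,0,0,0,0,0.006,0,0,0,0,0,0,0,-0.0149,0.0019,0,0,0,-0.0149,0.0019,0,0,0,-0.0149,0.0019,0,0,0,0,0,0,0,0,0,0,0.04,0,0,0,0,0.05,0,0]'
python3 -m pendant '[0,0,0.04,0,0,0.0085,0.039,0,9.5,0,0.0085,0.039,0,9.5,0,0.0085,0.039,0,9.5,0,0.0085,0.039,0,9.5,0,0.0085,0.039,0,9.5,0,0.0085,0.039,0,9.5,0,0.0085,0.039,0,9.5,0,0.0085,0.039,0,9.5,0,0.0085,0.039,0,9.4,0]'
python3 -m pendant '[0,0,0,0,0]'
```

```text
time: 29.02
tcp_pos: [0.4204, -0.3097, 0.0818]
eef_rot: [0.0, 0.998, -0.063, 0.001]
force: [-0.8, 2.7, 7.2]
gripper_width: 0.477
time: 30.28
tcp_pos: [0.3752, -0.3036, 0.1845]
eef_rot: [-0.001, 0.998, -0.063, -0.001]
force: [0.2, -0.5, -0.2]
gripper_width: 0.473
time: 31.52
tcp_pos: [0.4523, 0.0486, 0.2241]
eef_rot: [0.0, 0.774, 0.633, 0.0]
force: [-0.0, -0.4, 0.1]
gripper_width: 0.471
time: 31.65
tcp_pos: [0.4523, 0.049, 0.224]
eef_rot: [0.0, 0.775, 0.632, 0.0]
force: [0.6, -0.3, -0.7]
gripper_width: 0.477
```

```bash
python3 -m pendant '[-0.0014,0.0026,-0.045,0,0,0,0,-0.045,0,0,0,0,-0.045,0,0,0,0,-0.035,0,0,0,0,-0.018,0,0,0,0,0,0,0]'
python3 -m pendant '[0,0,0,0,0.62,0,0,0,0,0.62,0,0,0,0,0.62,0,0,0.04,0,0.62,0,0,0.06,0,1,0,0,0.07,0,1,0,0,0,0,1]'
python3 -c "
from h import *
p,d,c=snap('wrist');save('w5',p,1.3);P=cloud(c,d);br=p.astype(int).sum(2);Z=P[...,2]
m=((br>330)&(Z>.008)&(Z<.05)&(abs(P[...,0]-.483)<.09)&(abs(P[...,1]-.066)<.06)).astype(np.uint8);n,l,s,_=cv2.connectedComponentsWithStats(m)
for i in range(1,n):
  if s[i,4]>200: q=P[l==i];print(cv2.minAreaRect(q[:,:2].astype(np.float32)*1000),np.percentile(q[:,2],[5,50,95]))
print(env.state()['qpos'])
p,d,c=snap('top');P=cloud(c,d);m=np.zeros(d.shape,bool);m[120:170,360:420]=1;m&=(P[...,2]>.07)&(P[...,2]<.11);q=P[m];print('tin',m.sum(),cv2.minEnclosingCircle(q[:,:2].astype(np.float32)*1000),np.median(q[:,2]))
"
```

```text
time: 32.4
tcp_pos: [0.4514, 0.0488, 0.0358]
eef_rot: [0.001, 0.777, 0.63, 0.0]
force: [-0.6, -2.0, 5.9]
gripper_width: 0.475
time: 33.28
tcp_pos: [0.4524, 0.0498, 0.2025]
eef_rot: [0.003, 0.776, 0.631, 0.003]
force: [0.3, 0.2, -0.6]
gripper_width: 0.998
((454.036865234375, 68.05431365966797), (108.48828887939453, 41.55119323730469), 78.02217864990234) [0.01519239 0.02559704 0.02687818]
((511.3842468261719, 59.41976547241211), (102.08373260498047, 42.152652740478516), 78.53559112548828) [0.01403715 0.01569811 0.01690047]
((566.5517578125, 43.55653762817383), (75.86785125732422, 6.238869667053223), 78.22209930419922) [0.0345184  0.03571305 0.03683217]
[ 7.31911002e-03  2.45920428e-01  1.94754916e+00 -1.29302027e-05
  9.44113971e-01  2.13429635e-01]
tin 634 ((661.4576416015625, -363.9728088378906), 66.79003143310547) 0.09894738036165385
```

```bash
python3 -c "
from h import *
c=eyes.get_calibration('top');p,d,_=snap('top')
P=cloud(c,d);m=np.zeros(d.shape,np.uint8);m[125:165,368:412]=1;m&=((P[...,2]>.092)&(P[...,2]<.107)).astype(np.uint8)
n,l,s,_=cv2.connectedComponentsWithStats(m);i=1+s[1:,4].argmax();q=P[l==i];print(s[i],q.mean(0),q.min(0),q.max(0))
m=np.zeros(d.shape,bool);m[60:110,350:415]=1;q=P[m&(P[...,2]>.03)];print('stack',q.mean(0),q.min(0),q.max(0))
"
```

```text
[380 133  25  25 455] [ 0.68226598 -0.38677002  0.10020796] [ 0.64978968 -0.42081056  0.09210017] [ 0.71586873 -0.35505229  0.1068443 ]
stack [ 0.85118923 -0.3721254   0.1082253 ] [ 0.80112896 -0.43507051  0.03027954] [ 0.91771511 -0.32260025  0.129354  ]
```

The tin is close to the far blade, so I'll draw that one only 20 mm (the root then clears the flange) before lifting straight up.

```bash
python3 -m pendant '[0.015,-0.0381,0,-8.5,1,0.015,-0.0381,0,-8.5,1,0.015,-0.0381,0,-8.5,1,0.015,-0.0381,0,-8.5,1,0.015,-0.0381,0,-8.5,1,0.015,-0.0381,0,-8.5,1,0.015,-0.0381,0,-8.5,1,0.015,-0.0381,0,-8.5,1,0.015,-0.0381,0,-8.7,1,0.015,-0.0381,0,-8.7,1]'
python3 -m pendant '[0,0,0,0,1,0,0,0,0,1]'
python3 -c "
from h import *
p,d,c=snap('wrist');P=cloud(c,d);br=p.astype(int).sum(2);Z=P[...,2]
m=((br>330)&(Z>.072)&(Z<.086)&(np.hypot(P[...,0]-.589,P[...,1]+.33)<.06)).astype(np.uint8);n,l,s,_=cv2.connectedComponentsWithStats(m)
for i in range(1,n):
  if s[i,4]>200: q=P[l==i];print(s[i],cv2.minAreaRect(q[:,:2].astype(np.float32)*1000),np.percentile(q[:,2],[5,50,95]))
"
```

```text
time: 34.67
tcp_pos: [0.6002, -0.3321, 0.1957]
eef_rot: [-0.001, 0.998, -0.065, -0.002]
force: [1.1, -0.3, 0.2]
gripper_width: 1.005
time: 34.92
tcp_pos: [0.5999, -0.3305, 0.1964]
eef_rot: [-0.001, 0.998, -0.062, -0.001]
force: [1.1, -0.8, -0.4]
gripper_width: 1.0
[ 224  153   56  123 5822] ((581.8123779296875, -328.8142395019531), (42.025718688964844, 101.97600555419922), 82.02324676513672) [0.07797173 0.07971933 0.08082765]
```

```bash
python3 -m pendant '[0.0026,-0.0011,-0.04,0,1,0,0,-0.04,0,1,0,0,-0.022,0,1,0,0,-0.0135,0,1,0,0,0,0,1,0,0,0,0,0,0,0,0,0,0,0,0,0,0,0,0,0,0,0,0,0,0,0,0,0]'
python3 -m pendant '[0,0,0,0,0,0,0,0.007,0,0,0,0,0.006,0,0,0,0,0,0,0,0.0100,-0.0010,0,0,0,0.0100,-0.0003,0,0,0,0,0,0,0,0,0,0,0.03,0,0,0,0,0.04,0,0,0,0,0.05,0,0]'
python3 -m pendant '[-0.0155,0.0373,0,8.5,0,-0.0155,0.0373,0,8.5,0,-0.0155,0.0373,0,8.5,0,-0.0155,0.0373,0,8.5,0,-0.0155,0.0373,0,8.5,0,-0.0155,0.0373,0,8.5,0,-0.0155,0.0373,0,8.5,0,-0.0155,0.0373,0,8.5,0,0,0.0373,0,8.6,0,0,0.0373,0,8.6,0]'
python3 -m pendant '[0,0,0,0,0]'
```

```text
time: 36.22
tcp_pos: [0.6036, -0.3326, 0.084]
eef_rot: [0.0, 0.998, -0.063, 0.001]
force: [-0.7, -0.8, 5.9]
gripper_width: 0.474
time: 37.48
tcp_pos: [0.6226, -0.3333, 0.2161]
eef_rot: [-0.001, 0.998, -0.063, -0.001]
force: [0.7, -0.0, -0.6]
gripper_width: 0.475
time: 38.72
tcp_pos: [0.4989, 0.0406, 0.2161]
eef_rot: [0.0, 0.776, 0.631, 0.0]
force: [0.6, 0.2, -0.8]
gripper_width: 0.474
time: 38.85
tcp_pos: [0.4989, 0.0412, 0.2159]
eef_rot: [-0.0, 0.776, 0.631, 0.0]
force: [0.7, 0.2, -0.9]
gripper_width: 0.474
```

```bash
python3 -m pendant '[0.0203,0.0392,-0.045,0,0,0,0,-0.045,0,0,0,0,-0.045,0,0,0,0,-0.027,0,0,0,0,-0.012,0,0,0,0,0,0,0]'
python3 -m pendant '[0,0,0,0,0.58,0,0,0,0,0.58,0,0,0,0,0.58,0,0,0.04,0,0.6,0,0,0.06,0,1,0,0,0.07,0,1,0,0,0,0,1]'
python3 -c "
from h import *
p,d,c=snap('wrist');save('w6',p,1.3);P=cloud(c,d);br=p.astype(int).sum(2);Z=P[...,2]
m=((br>330)&(Z>.008)&(Z<.05)&(abs(P[...,0]-.483)<.09)&(abs(P[...,1]-.066)<.06)).astype(np.uint8);n,l,s,_=cv2.connectedComponentsWithStats(m)
for i in range(1,n):
  if s[i,4]>200: q=P[l==i];print(cv2.minAreaRect(q[:,:2].astype(np.float32)*1000),np.percentile(q[:,2],[5,50,95]))
"
```

```text
time: 39.6
tcp_pos: [0.5192, 0.0778, 0.0422]
eef_rot: [-0.0, 0.777, 0.629, -0.0]
force: [-0.3, 0.3, -0.1]
gripper_width: 0.476
time: 40.48
tcp_pos: [0.5212, 0.0784, 0.2097]
eef_rot: [0.003, 0.777, 0.629, 0.004]
force: [-1.0, -0.3, -0.9]
gripper_width: 0.999
((454.4909362792969, 70.9097900390625), (103.0475082397461, 42.536869049072266), 78.38641357421875) [0.015235   0.02561507 0.02686922]
((511.93505859375, 55.89559555053711), (108.35479736328125, 46.487548828125), 78.46145629882812) [0.01533894 0.02559597 0.02685588]
((567.0888061523438, 44.760990142822266), (76.3927993774414, 5.602527141571045), 78.19574737548828) [0.03476518 0.03586729 0.03686937]
```

View pics/w6.png

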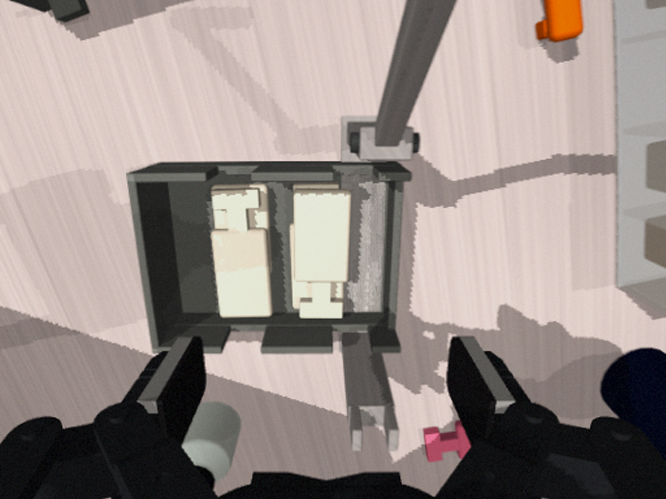

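All four blades lie flat in two stacks, tops at 26 mm. The low end is on the right and the catch is at (375,430). Now I look at the loose tote.

```bash
python3 -m pendant '[-0.03,0.01,0.02,0,1,-0.03,0.02,0.02,0,1,-0.03,0.03,0,0,1,0,0.045,0,0,1,0,0.045,0,0,1,0,0.05,0,0,1,0,0,0,0,1]'
python3 - <<'E'
from h import *
s=env.state();print(s["tcp_pos"],s["qpos"])
p,d,c=snap("wrist");save("w7",p,1.3);P=cloud(c,d);Z=P[...,2];np.savez("/tmp/w7.npz",p=p,P=P)
m=(Z>.072)&(Z<.092)&(np.abs(P[...,0]-.438)<.12)&(np.abs(P[...,1]-.327)<.12); q=P[m]
print("wall",m.sum(),cv2.minAreaRect(q[:,:2].astype(np.float32)*1000),np.percentile(q[:,2],[5,50,95]))
m=(Z>.038)&(Z<.054)&(np.abs(P[...,0]-.438)<.12)&(np.abs(P[...,1]-.327)<.12); q=P[m]
print("rim",m.sum(),q.mean(0),cv2.minAreaRect(q[:,:2].astype(np.float32)*1000))
E
```

```text
time: 41.4
tcp_pos: [0.4284, 0.2804, 0.2433]
eef_rot: [-0.0, 0.776, 0.631, -0.001]
force: [-0.2, -0.5, -0.1]
gripper_width: 1.0
[0.4283924  0.28036136 0.24330901] [4.88408500e-01 2.94022573e-01 1.75843036e+00 3.29402666e-04
 1.09120619e+00 6.94529113e-01]
wall 1211 ((435.0020751953125, 328.2796936035156), (70.07160949707031, 12.322091102600098), 4.861833572387695) [0.07852661 0.08132111 0.08271831]
rim 2571 [0.45484459 0.33081917 0.04498922] ((435.0233459472656, 328.1051025390625), (160.72964477539062, 108.6551513671875), 4.905396938323975)
```

View pics/w7.png

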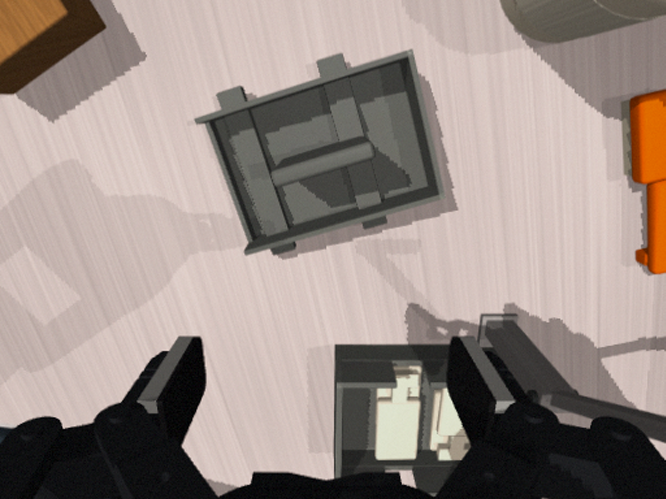

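The loose tote's low end is at the left (225,185), towards the robot: its near-end foot and missing rim there agree. Its heading is therefore 184.9°. It needs a -16.7° turn to stack. I grip the middle wall.

```bash
python3 -m pendant '[0.0066,0.0079,0,10,1,0,0.02,0,10,1,0,0.02,0,10,1,0,0,0,10,1,0,0,0,10,1,0,0,0,10,1,0,0,0,10,1,0,0,0,10,1,0,0,0,10,1,0,0,0,10,1]'
python3 -m pendant '[0,0,0,6.8,1,0,0,0,0,1]'
python3 - <<'E'
from h import *
s=env.state();print(s["tcp_pos"],s["qpos"],s["eef_rot"])
p,d,c=snap("wrist");P=cloud(c,d);Z=P[...,2]
m=(Z>.072)&(Z<.092)&(np.abs(P[...,0]-.438)<.12)&(np.abs(P[...,1]-.327)<.12); q=P[m]
print("wall",m.sum(),cv2.minAreaRect(q[:,:2].astype(np.float32)*1000),np.percentile(q[:,2],[5,50,95]))
E
```

```text
time: 42.7
tcp_pos: [0.4358, 0.3247, 0.244]
eef_rot: [-0.001, 0.015, 1.0, -0.001]
force: [-0.4, 0.6, 0.2]
gripper_width: 0.996
time: 42.95
tcp_pos: [0.4358, 0.325, 0.2442]
eef_rot: [-0.001, -0.041, 0.999, -0.0]
force: [-0.2, 0.1, -0.2]
gripper_width: 1.002
[0.43581238 0.32498141 0.2441562 ] [ 5.55169167e-01  3.49617924e-01  1.67753318e+00 -1.75069441e-04
  1.11579786e+00 -1.09735918e+00] [-5.51760996e-04 -4.08931178e-02  9.99163293e-01 -4.02039339e-04]
wall 991 ((435.0085754394531, 328.1011047363281), (70.12197875976562, 11.515717506408691), 5.198111057281494) [0.07916304 0.08143402 0.08276945]
```

```bash
python3 -m pendant '[-0.0008,0.0031,-0.05,0,1,0,0,-0.05,0,1,0,0,-0.04,0,1,0,0,-0.018,0,1,0,0,-0.008,0,1,0,0,0,0,1,0,0,0,0,0,0,0,0,0,0,0,0,0,0,0,0,0,0,0,0]'
python3 -m pendant '[0,0,0,0,0,0,0,0,0,0,0,0,0.02,0,0,0,0,0.03,0,0,0,0,0.03,0,0,0,0,0,0,0]'
python3 -c "
from cell import env;s=env.state();print(s['tcp_pos'],s['force'],s['ft_torque'],s['eef_rot'])"
```

```text
time: 44.25
tcp_pos: [0.4351, 0.3293, 0.079]
eef_rot: [0.0, -0.042, 0.999, 0.0]
force: [0.8, -10.1, 4.4]
gripper_width: 0.147
time: 45.0
tcp_pos: [0.4357, 0.3297, 0.1601]
eef_rot: [0.001, -0.042, 0.999, 0.001]
force: [0.7, 0.1, -2.8]
gripper_width: 0.126
[0.43566163 0.32970761 0.16006934] [ 0.65133319  0.05380995 -2.84380576] [ 0.02297229  0.02309565 -0.02248754] [ 1.36196746e-03 -4.19034090e-02  9.99120430e-01  7.84390501e-04]
```

```bash
python3 -m pendant '[0,0,0.035,0,0,0,0,0.035,0,0,-0.0101,-0.0402,0,-2.8,0,-0.0101,-0.0402,0,-2.8,0,-0.0101,-0.0402,0,-2.8,0,-0.0101,-0.0402,0,-2.8,0,-0.0101,-0.0402,0,-2.7,0,-0.0101,-0.0402,0,-2.7,0,0,0,0,0,0]'
python3 -m pendant '[0.0359,-0.0075,0,0,0,0.0359,-0.0075,0,0,0,0.0359,-0.0075,0,0,0,0,0,0,0,0]'
python3 - <<'E'
from h import *
s=env.state();print(s["tcp_pos"],s["qpos"],s["eef_rot"],s["gripper_width"],s["force"])
p,d,c=snap("wrist");save("w8",p,1.3);np.savez("/tmp/w8.npz",p=p,P=cloud(c,d))
E
```

```text
time: 46.12
tcp_pos: [0.3733, 0.0864, 0.2275]
eef_rot: [-0.001, 0.104, 0.995, -0.0]
force: [0.8, 0.3, -4.0]
gripper_width: 0.128
time: 46.62
tcp_pos: [0.4836, 0.0658, 0.2273]
eef_rot: [-0.001, 0.103, 0.995, -0.0]
force: [-1.0, -0.0, -2.6]
gripper_width: 0.122
[0.48363659 0.06578019 0.22730271] [ 3.97210315e-02  2.70354559e-01  1.83509200e+00  1.09097659e-04
  1.03714581e+00 -1.32511194e+00] [-5.01454913e-04  1.02827360e-01  9.94699091e-01 -2.46163095e-05] 0.1221745665217995 [-0.97204402 -0.02218359 -2.63028847]
```

View pics/w8.png

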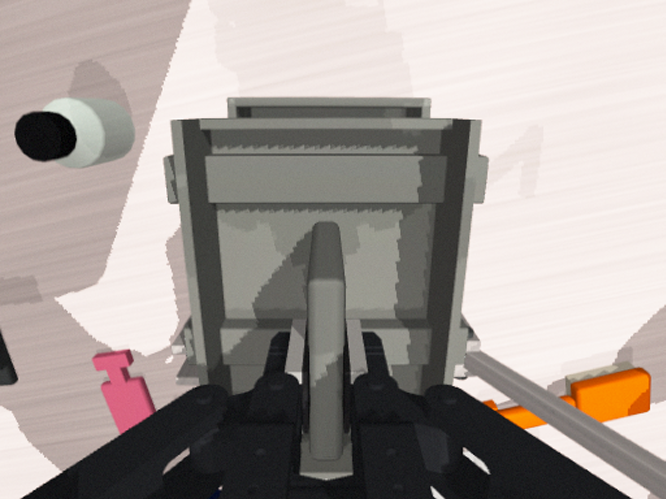

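The tote is held with its low end (top of the picture) towards the robot, opposite to the lower tote's. I measure its pose in the hand against the lower tote's near rim.

Run:
```python
from h import *
P=np.load("/tmp/w8.npz")["P"].reshape(-1,3)
a=np.radians(-11.8);R=np.array([[np.cos(a),-np.sin(a)],[np.sin(a),np.cos(a)]])
l=(P[:,:2]-[.4826,.0665])@R; Z=P[:,2]
m=(abs(l)<.13).all(1)
def pc(x):return np.percentile(x,[1,50,99]).round(4)
s=m&(Z>.185)&(Z<.203);L=l[s];z=Z[s]
for nm,k in(("left",L[:,1]>.04),("right",L[:,1]<-.04)):
    print(nm,k.sum(),"x",pc(L[k,0]),"y",pc(L[k,1]),"slope",np.polyfit(L[k,0],L[k,1],1)," z slope",np.polyfit(L[k,0],z[k],1))
s=m&(Z>.16)&(Z<.183)&(l[:,0]<-.06);print("lowend",s.sum(),pc(l[s,0]),pc(Z[s]),np.polyfit(l[s,1],l[s,0],1))
s=m&(Z>.055)&(Z<.068)&(l[:,0]<-.07);print("binnear",s.sum(),pc(l[s,0]),pc(l[s,1]),np.polyfit(l[s,1],l[s,0],1))
s=m&(Z>.215)&(Z<.245)&(abs(l[:,1])<.02);print("wall",s.sum(),pc(l[s,0]),pc(l[s,1]),pc(Z[s]))
```

```text
left 3306 x [-0.0781 -0.0216  0.0703] y [0.0484 0.0502 0.1297] slope [0.4993463  0.07071125]  z slope [0.00110973 0.19233312]
right 2755 x [-0.0785 -0.0343  0.0285] y [-0.0551 -0.0517 -0.0506] slope [ 0.00085888 -0.05220255]  z slope [-0.00315523  0.19229104]
lowend 4303 [-0.0792 -0.0679 -0.0601] [0.1604 0.1693 0.1821] [ 0.00032692 -0.06944048]
binnear 1272 [-0.0899 -0.0865 -0.078 ] [-0.0632  0.0018  0.0645] [ 0.00649888 -0.08601702]
wall 6691 [-0.034  -0.0074  0.0327] [-0.019  -0.0009  0.017 ] [0.2158 0.2299 0.244 ]
```

```bash
python3 -m pendant '[-0.0008,0.0012,-0.03,0,0,0,0,-0.03,0,0,0,0,-0.02,0,0,0,0,-0.006,0,0,0,0,0,0,0]'
python3 -m pendant '[0,0,-0.002,0,0,0,0,-0.002,0,0,0,0,-0.0015,0,0,0,0,0,0,0]'
python3 -c "
from cell import env;s=env.state();print(s['force'],s['ft_torque'],s['eef_rot'])"
```

```text
time: 47.3
tcp_pos: [0.481, 0.0671, 0.1428]
eef_rot: [-0.0, 0.103, 0.995, -0.0]
force: [0.3, 0.3, -3.7]
gripper_width: 0.127
time: 47.8
tcp_pos: [0.4813, 0.0667, 0.1373]
eef_rot: [-0.0, 0.103, 0.995, -0.0]
force: [-0.6, 0.5, -2.5]
gripper_width: 0.129
[-0.61089973  0.50696145 -2.45993972] [-0.03034099 -0.00997864  0.02152466] [-1.44653984e-05  1.02836943e-01  9.94698227e-01 -1.75542653e-06]
```

```bash
python3 -m pendant '[0.0013,0,-0.001,0,0,0,0,-0.001,0,0,0,0,-0.001,0,0,0,0,-0.0005,0,0,0,0,0,0,0]'
python3 -c "
from cell import env;s=env.state();print(s['force'],s['ft_torque'],s['eef_rot'])"
```

```text
time: 48.42
tcp_pos: [0.4826, 0.0668, 0.1337]
eef_rot: [-0.0, 0.103, 0.995, 0.0]
force: [-1.0, 0.4, -3.6]
gripper_width: 0.126
[-1.04591108  0.39843444 -3.61535668] [0.00400686 0.02045796 0.07159595] [-4.45840702e-05  1.02802974e-01  9.94701737e-01  8.98801435e-07]
```

```bash
python3 -m pendant '[0,0,-0.001,0,0,0,0,-0.0005,0,0,0,0,0,0,0]'; python3 -m pendant '[0,0,-0.001,0,0,0,0,-0.0005,0,0,0,0,0,0,0]'
python3 - <<'E'
from h import *
p,d,c=snap("wrist");P=cloud(c,d).reshape(-1,3)
a=np.radians(-11.8);R=np.array([[np.cos(a),-np.sin(a)],[np.sin(a),np.cos(a)]])
l=(P[:,:2]-[.4826,.0665])@R; Z=P[:,2];print(env.state()["force"])
for sg in(1,-1):
    s=(abs(l[:,0])<.07)&(abs(l[:,1]-sg*.051)<.005)&(Z>.085)&(Z<.115);print(s.sum(),np.median(Z[s]),np.polyfit(l[s,0],Z[s],1))
E
```

```text
time: 48.8
tcp_pos: [0.4827, 0.0668, 0.1329]
eef_rot: [0.0, 0.103, 0.995, -0.0]
force: [-3.6, -0.3, 7.7]
gripper_width: 0.127
time: 49.18
tcp_pos: [0.4828, 0.0668, 0.1328]
eef_rot: [0.0, 0.103, 0.995, -0.0]
force: [-12.6, -1.6, 29.5]
gripper_width: 0.128
[-12.53371576  -1.13613729  29.17730929]
2945 0.09863789189505248 [-0.00725635  0.09573816]
2966 0.09870800798309284 [-0.00804359  0.09577167]
```

Contact is firm (30 N) with the rims at about 0.0987 (0.100 expected). I release, back off and check.

```bash
python3 -m pendant '[0,0,0.001,0,0.4,0,0,0,0,0.6,0,0,0,0,0.8,0,0,0.03,0,0.8,0,0,0.05,0,1,0,0,0.05,0,1,0,0,0,0,1]'
python3 - <<'E'
from h import *
p,d,c=snap("wrist");save("w9",p,1.3);P=cloud(c,d).reshape(-1,3);print(env.state()["tcp_pos"],env.state()["qpos"])
a=np.radians(-11.8);R=np.array([[np.cos(a),-np.sin(a)],[np.sin(a),np.cos(a)]])
l=(P[:,:2]-[.4826,.0665])@R; Z=P[:,2]
for sg in(1,-1):
    s=(abs(l[:,0])<.078)&(abs(l[:,1]-sg*.051)<.006)&(Z>.092)&(Z<.108);q=np.polyfit(l[s,0],Z[s],1);print(s.sum(),np.median(Z[s]),q,np.polyfit(l[s,0],l[s,1],1),np.percentile(l[s,0],[1,99]),np.percentile(l[s,1],[1,99]))
s=(abs(l)<.1).all(1)&(Z>.125)&(Z<.145);print(cv2.minAreaRect(l[s].astype(np.float32)*1000),np.median(Z[s]))
p,d,c=snap("top");P=cloud(c,d);Z=P[...,2];br=p.astype(int).sum(2);save("top9",p)
m=np.zeros(d.shape,bool);m[150:190,140:180]=1;m&=(br<150)&(Z>.1);q=P[m];print("grip",m.sum(),q.mean(0),cv2.minAreaRect(q[:,:2].astype(np.float32)*1000),np.percentile(q[:,2],[5,50,95]))
E
```

```text
time: 50.1
tcp_pos: [0.4841, 0.0669, 0.265]
eef_rot: [0.003, 0.103, 0.995, 0.0]
force: [0.5, 0.1, -0.7]
gripper_width: 1.001
[0.48304764 0.06679206 0.26269042] [ 4.19109695e-02  2.25343512e-01  1.79814843e+00 -2.59624952e-05
  1.11546631e+00 -1.32292156e+00]
1022 0.09947796575516177 [-0.0006433   0.09877726] [-0.00571648  0.05118313] [-0.0764682   0.07687622] [0.04665057 0.05387945]
1016 0.09953092119009924 [-0.00137265  0.09883013] [ 0.0055694  -0.05185296] [-0.07634302  0.07690971] [-0.05453017 -0.04697148]
((59.70341491699219, -0.4936065673828125), (141.3047332763672, 145.7373046875), 43.952293395996094) 0.13529552042987228
grip 109 [0.60408472 0.22744491 0.29544725] ((605.8045043945312, 228.2711181640625), (13.498109817504883, 49.46500015258789), 80.05243682861328) [0.29000868 0.29574313 0.29979356]
```

View pics/w9.png

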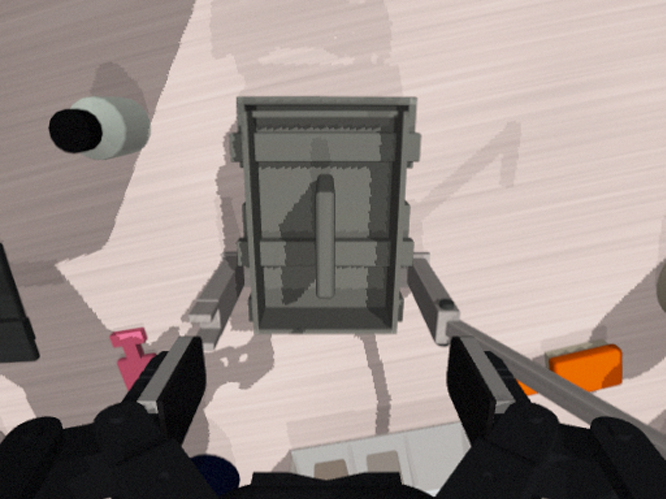

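The tote is stacked level: both rims at 0.0995, slope about 0.001. The rod tip gives a bar angle of about 2.065 rad at radius 0.2045, which matches the stated 204 mm. I go above the rod.

```bash
python3 -m pendant '[0,0,0.05,0,1,0,0,0.05,0,1,0.0318,0.04,0,0,1,0.0318,0.04,0,0,1,0.0318,0.04,0,0,1,0.0318,0.04,0,0,1,0,0,0,0,1,0,0,0,0,1]'
python3 - <<'E'
from h import *
s=env.state();print(s["tcp_pos"],s["qpos"],s["eef_rot"])
p,d,c=snap("wrist");save("w10",p,1.3);P=cloud(c,d).reshape(-1,3);br=p.astype(int).sum(2).ravel()
m=(P[:,2]>.27)&(P[:,2]<.31)&(abs(P[:,0]-.61)<.05)&(abs(P[:,1]-.227)<.035);q=P[m];print(m.sum(),cv2.minAreaRect(q[:,:2].astype(np.float32)*1000),np.percentile(q[:,2],[5,50,95]))
E
```

```text
time: 51.2
tcp_pos: [0.6094, 0.2264, 0.36]
eef_rot: [-0.001, 0.103, 0.995, -0.001]
force: [-1.1, 0.6, -0.2]
gripper_width: 1.0
[0.60943851 0.2264054  0.36003174] [ 2.84175050e-01  4.66115931e-01  1.22064991e+00 -1.68330589e-04
  1.45762657e+00 -1.08077099e+00] [-1.26473436e-03  1.02733843e-01  9.94707892e-01 -6.05887823e-04]
2159 ((603.2293701171875, 224.72311401367188), (23.075462341308594, 52.83447265625), 77.96974182128906) [0.27595802 0.29413635 0.29606619]
```

View pics/w10.png

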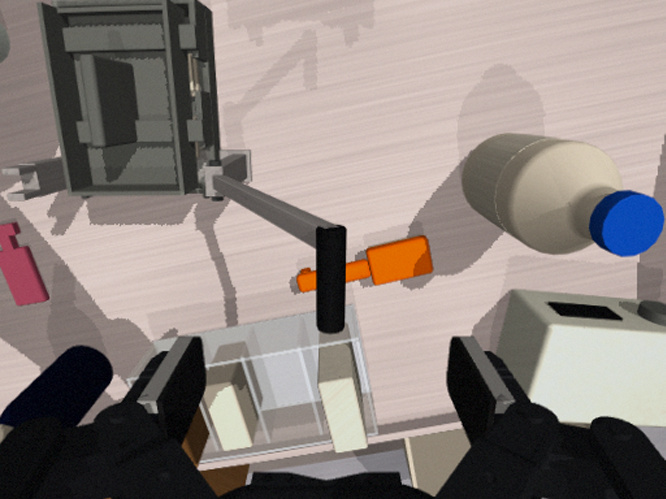

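The black rod is centred between the fingers, at (332,280). I grip it and compute the arc.

```bash
python3 -m pendant '[0,0,-0.03,0,1,0,0,-0.025,0,1,0,0,-0.012,0,1,0,0,0,0,1,0,0,0,0,0,0,0,0,0,0,0,0,0,0,0,0,0,0,0,0,0,0,0,0,0,0,0,0,0,0]'
python3 - <<'E'
from h import *
s=env.state();t=s["tcp_pos"];print(t,s["force"],s["gripper_width"])
a=np.radians(-11.8);d=t[:2]-[.4826,.0665]
y=-d[0]*np.sin(a)+d[1]*np.cos(a);z=t[2]-.003;print("local y,z",y,z,"r",np.hypot(y-.086,z-.11))
th0=np.pi-np.arctan2(z-.11,y-.086);print(th0)
th=np.linspace(th0,0,21);Y=.086-.204*np.cos(th);Zz=.11+.204*np.sin(th)
dy=np.diff(Y);r=np.c_[-dy*np.sin(a),dy*np.cos(a),np.diff(Zz)].round(4)
print(th.round(2));print(r.tolist())
E
```

```text
time: 52.5
tcp_pos: [0.6099, 0.227, 0.2951]
eef_rot: [0.0, 0.103, 0.995, 0.0]
force: [0.2, 3.1, 3.3]
gripper_width: 0.141
[0.60989826 0.22696465 0.29510711] [0.1657244  3.07441331 3.32249816] 0.14121591759850516
local y,z 0.1831056056104491 0.29210711260572114 r 0.20637950262214727
2.0606758931919353
[2.06 1.96 1.85 1.75 1.65 1.55 1.44 1.34 1.24 1.13 1.03 0.93 0.82 0.72
 0.62 0.52 0.41 0.31 0.21 0.1  0.  ]
[[-0.0039, -0.0186, 0.0089], [-0.0041, -0.0194, 0.0069], [-0.0042, -0.02, 0.0048], [-0.0043, -0.0204, 0.0027], [-0.0043, -0.0206, 0.0006], [-0.0043, -0.0205, -0.0016], [-0.0042, -0.0202, -0.0038], [-0.0041, -0.0197, -0.0059], [-0.004, -0.0191, -0.0079], [-0.0038, -0.0182, -0.0099], [-0.0036, -0.0171, -0.0117], [-0.0033, -0.0158, -0.0135], [-0.003, -0.0144, -0.015], [-0.0027, -0.0128, -0.0165], [-0.0023, -0.011, -0.0177], [-0.0019, -0.0092, -0.0188], [-0.0015, -0.0073, -0.0197], [-0.0011, -0.0052, -0.0203], [-0.0007, -0.0032, -0.0208], [-0.0002, -0.0011, -0.021]]
```

```bash
python3 -m pendant '[-0.0039,-0.0186,0.0089,0,0,-0.0041,-0.0194,0.0069,0,0,-0.0042,-0.02,0.0048,0,0,-0.0043,-0.0204,0.0027,0,0,-0.0043,-0.0206,0.0006,0,0]'
python3 -m pendant '[-0.0043,-0.0205,-0.0016,0,0,-0.0042,-0.0202,-0.0038,0,0,-0.0041,-0.0197,-0.0059,0,0,-0.004,-0.0191,-0.0079,0,0,-0.0038,-0.0182,-0.0099,0,0]'
python3 - <<'E'
from h import *
s=env.state();t=s["tcp_pos"];print(s["force"],s["gripper_width"])
a=np.radians(-11.8);d=t[:2]-[.4826,.0665]
x=d[0]*np.cos(a)+d[1]*np.sin(a);y=-d[0]*np.sin(a)+d[1]*np.cos(a);z=t[2]-.003;print("local",x,y,z,"r",np.hypot(y-.086,z-.11),np.arctan2(z-.11,.086-y))
E
```

```text
time: 53.12
tcp_pos: [0.5887, 0.127, 0.319]
eef_rot: [0.0, 0.103, 0.995, 0.0]
force: [-1.2, 2.3, 17.4]
gripper_width: 0.139
time: 53.75
tcp_pos: [0.568, 0.0289, 0.2886]
eef_rot: [-0.0, 0.103, 0.995, 0.0]
force: [1.5, 5.0, -4.9]
gripper_width: 0.134
[ 1.46921259  4.97671757 -4.91100765] 0.13430911690342812
local 0.09131939308848025 -0.019311594165912205 0.2856343532051695 r 0.20478759213283412 1.0306658198111907
```

The bar follows the arc: radius 0.2048, angle 1.03, small forces. I carry on down.

```bash
python3 -m pendant '[-0.0036,-0.0171,-0.0117,0,0,-0.0033,-0.0158,-0.0135,0,0,-0.003,-0.0144,-0.015,0,0,-0.0027,-0.0128,-0.0165,0,0,-0.0023,-0.011,-0.0177,0,0]'
python3 -m pendant '[-0.0019,-0.0092,-0.0188,0,0,-0.0015,-0.0073,-0.0197,0,0,-0.0011,-0.0052,-0.0203,0,0,-0.0007,-0.0032,-0.0208,0,0,0,0,0,0,0]'
python3 - <<'E'
from h import *
s=env.state();t=s["tcp_pos"];print(s["force"],s["gripper_width"])
a=np.radians(-11.8);d=t[:2]-[.4826,.0665]
x=d[0]*np.cos(a)+d[1]*np.sin(a);y=-d[0]*np.sin(a)+d[1]*np.cos(a);z=t[2]-.003;print("local",x,y,z,"r",np.hypot(y-.086,z-.11),np.arctan2(z-.11,.086-y))
E
```

```text
time: 54.38
tcp_pos: [0.5535, -0.0416, 0.2138]
eef_rot: [-0.0, 0.103, 0.995, 0.0]
force: [1.0, 8.2, -1.6]
gripper_width: 0.136
time: 55.0
tcp_pos: [0.5483, -0.0665, 0.1335]
eef_rot: [-0.0, 0.103, 0.995, -0.0]
force: [0.8, 1.6, -2.0]
gripper_width: 0.138
[ 0.8406658   1.61028938 -1.99908248] 0.13832744742327288
local 0.09151699056413173 -0.11670913255267033 0.13053005322367808 r 0.20374610549805147 0.10093421766228866
```

```bash
python3 -m pendant '[-0.0002,-0.0008,-0.01,0,0,0,-0.0003,-0.006,0,0,0,0,-0.003,0,0,0,0,-0.0015,0,0,0,0,0,0,0]'
python3 -m pendant '[0,0,-0.001,0,0,0,0,-0.001,0,0,0,0,0,0,0]'
python3 -m pendant '[0,0,-0.001,0,0,0,0,-0.001,0,0,0,0,0,0,0]'
```

```text
time: 55.62
tcp_pos: [0.5483, -0.0671, 0.1163]
eef_rot: [0.0, 0.102, 0.995, -0.0]
force: [-7.7, 4.4, 17.8]
gripper_width: 0.141
time: 56.0
tcp_pos: [0.5485, -0.0671, 0.1159]
eef_rot: [0.001, 0.102, 0.995, -0.0]
force: [-15.2, 5.0, 34.7]
gripper_width: 0.139
time: 56.38
tcp_pos: [0.5487, -0.0672, 0.1154]
eef_rot: [0.001, 0.102, 0.995, -0.0]
force: [-21.6, 6.5, 54.6]
gripper_width: 0.14
```

Firm contact at the catch: 55 N down, with the rod at about 0.110. I release, back off and check.

```bash
python3 -m pendant '[0,0,0.002,0,0,0,0,0,0,0.35,0,0,0,0,0.5,0,0,0,0,0.5,0,0,0.03,0,0.5,0,0,0.05,0,1,-0.02,0,0.06,0,1,-0.04,0,0.04,0,1,-0.04,0,0,0,1,0,0,0,0,1]'
python3 - <<'E'
from h import *
print(env.state()["tcp_pos"])
p,d,c=snap("wrist");save("w11",p,1.3);P=cloud(c,d).reshape(-1,3);br=p.astype(int).sum(2).ravel()
a=np.radians(-11.8);R=np.array([[np.cos(a),-np.sin(a)],[np.sin(a),np.cos(a)]])
l=(P[:,:2]-[.4826,.0665])@R;Z=P[:,2]
m=(abs(l[:,0]-.065)<.005)&(abs(l[:,1])<.07)&(Z>.1025)&(Z<.13);print("bar",m.sum(),np.polyfit(l[m,1],Z[m],1) if m.sum()>9 else 0)
m=(abs(l[:,0]-.095)<.012)&(abs(l[:,1]+.118)<.012)&(Z>.09);print("rod top",m.sum(),np.percentile(Z[m],[50,95]) if m.any() else 0)
for sg in(1,-1):
    s=(abs(l[:,0])<.078)&(abs(l[:,1]-sg*.051)<.006)&(Z>.092)&(Z<.103);print(np.median(Z[s]),np.polyfit(l[s,0],Z[s],1))
p,d,c=snap("top");save("top11",p)
E
```

```text
time: 57.62
tcp_pos: [0.4469, -0.067, 0.2928]
eef_rot: [0.0, 0.103, 0.995, -0.0]
force: [1.6, 0.3, 0.6]
gripper_width: 1.004
[ 0.44693075 -0.06702308  0.29276909]
bar 1205 [3.79838346e-05 1.14615788e-01]
rod top 265 [0.11565977 0.11747015]
0.09865279424927004 [-0.00017338  0.09766743]
0.09930547166231146 [0.00090369 0.09849145]
```

View pics/w11.png

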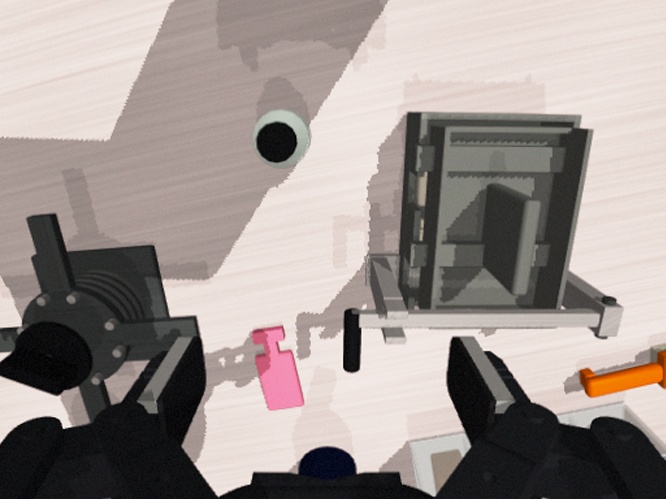

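View pics/top11.png

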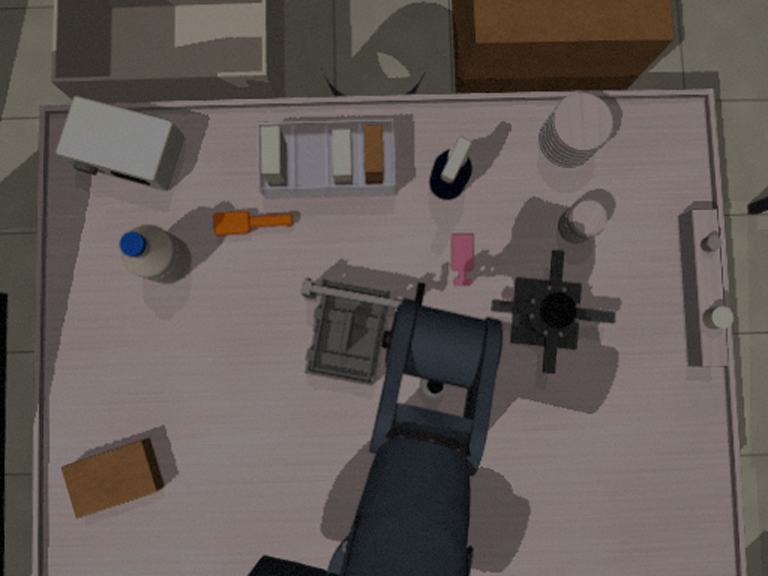

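The bar lies level in its catch: its top is flat at 0.115 with zero slope. The fan is bare, the totes are stacked, and the other things stand where they were. I hand in.

```bash
python3 -c "
from h import *
p,d,c=snap('wrist');P=cloud(c,d).reshape(-1,3);m=(np.hypot(P[:,0]-.511,P[:,1]+.32)<.04)&(P[:,2]>.125);print('nut top',np.median(P[m,2]))
print(workorder.sign_off())"
```

```text
nut top 0.13510537642098597
the job is handed in; nothing more can be done
None
```

The job is done and handed in at about 58 s on the robot's clock, well under the 210 s limit.

- **Nut:** I turned it clockwise in two grips to its stop, at about 5.2 rad. The last check put its top at 0.135 m, against 0.121 m when screwed down.
- **Blades:** All four white blades are off the fan and lie flat in the lower tote, in two stacks of two with tops at 26 mm. The pink one was not touched.
- **Loose tote:** It is stacked with its low end opposite the lower tote's. The rims read 0.0987 and 0.0993 m with almost no slope. The expected height is 0.100 m, so this is within the camera's 2 mm accuracy.
- **Hold-down bar:** It is closed and level in its catch, with its top at 0.115 m and no slope.
- **Everything else:** In the last top view, the other things on the trolley that were in sight stand where they were; the arm partly hid the glass bottle, which the last wrist view shows standing. The arm was clear of everything at hand-in.

No check failed or disagreed. The highest force I read was about 55 N at the wrist, when pressing the bar into its catch.

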